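Strip the green wheel off the engraving lathe

TASK

The engraving lathe has to be stripped down: first slide the brass keeper collar off the open end of the spindle and lay it in the red parts tray. Then slide the green grinding wheel off the spindle and stand it upright, fully down in the empty cradle of the wheel rack. Set both down gently without dropping them or letting them touch the table top, and leave everything else where it is.

Things in the scene. Friction and masses are not known exactly. Their poses are not given: they have to be found in the camera images.
- spindle_root (a point): Blue engraving lathe, fixed: point on the spindle's axis at the headstock's front face. +y of this frame runs along the level spindle to its open end, z is up. Headstock: 100 mm along x, 120 mm along -y from here, its top 35 mm above the axis. A shoulder of 22 mm diameter covers the first 18 mm of the spindle; a thin 60 mm disc lies on the face.
- spindle_end (a point): Open end of the plain steel spindle, on its axis: 140 mm along +y from spindle_root and 130 mm above the table. The spindle is 14 mm in diameter, smooth, with nothing beyond its end; only the headstock holds it. Axes as spindle_root.
- collar_center (a point): Centre of the brass keeper collar, a ring of 40 mm outside diameter, 18 mm bore, 24 mm long, about 0.15 kg. Its own y axis is the ring's axis. It hangs loose on the spindle, outboard of the green wheel, its centre about 2 mm below the spindle's axis, not screwed or clamped.
- wheel_center (a point): Centre of the green grinding wheel with an aluminium hub: 90 mm diameter, 18 mm thick, 18 mm bore, about 0.22 kg. Its own y axis is the wheel's axis. It hangs loose on the spindle between headstock and collar, its centre about 2 mm below the spindle's axis; at least 35 mm free between it and the headstock.
- tray: Red open parts tray, fixed, 130 mm (its x) by 100 mm (its y), rim 22 mm high, wall and floor 4 mm thick. Origin: centre of its underside, on the table.
- cradle_seat (a point): Where the wheel's centre sits when fully down in the empty cradle, 63 mm above the table. Its y axis is the seated wheel's axis (across the slot), x runs along the slot, z up. The cradle: two pale wooden side plates 80 mm long, slot 24 mm wide, flared at the mouth, upper edge about 2 mm below this point; the wheel rests on two cross bars.
- rack: Wheel rack, fixed: a dark board 110 mm (its x) by 250 mm (its y), 8 mm thick, origin under its centre, carrying three alike cradles 75 mm apart along its y. Two hold wheels; the empty one may be any of the three.
- wheel_b_center (a point): Centre of the white polishing wheel (90 mm diameter, 18 mm thick) that stands in another cradle of the rack; leave it alone.
- wheel_c_center (a point): Centre of the black rubber wheel (90 mm diameter, 18 mm thick) that stands in another cradle of the rack; leave it alone.
- tumbler: Green glass tumbler, 72 mm diameter at the rim, 90 mm high; origin at its underside; leave it alone.
- bottle: White plastic bottle with red cap, 60 mm diameter, 170 mm high; origin at its underside; leave it alone.
- wrench: Steel wrench lying on the table, 160 mm long along its x axis; leave it alone.
- brush: Brush lying on the table, 180 mm long along its x axis; leave it alone.
- paperweight: Amber glass paperweight, 72 mm diameter, 53 mm high; origin at its underside; leave it alone.
Not all that is in view belongs to the job. What is shaped like the part that bears wheel_center but orange or purple is not meant.

How it is judged (in metres and radians):
On the way, in this order (a step that is already met when the one before it is completed fails the run):
1. the brass collar lies in the red tray, let go and still (x of collar_center in the frame of tray between -0.063 and 0.063 m and y of collar_center in the frame of tray between -0.048 and 0.048 m and z of collar_center in the frame of tray between 0 and 0.032 m and contact force between collar and the fingers below 0.1 N and linear speed of collar below 0.03 m/s), for 0.2 s.
2. the green wheel has been slid clear of the spindle's open end (y of wheel_center in the frame of spindle_end above 0.01 m), for 0.05 s.
At the end, for the whole second after the job is handed in: The brass collar lies inside the red tray and the green wheel stands upright in the empty cradle, its centre within 10 mm sideways and 6 mm in height of the cradle's seat point and its axis within 0.25 rad of the slot's cross direction; both let go and at rest (below 0.03 m/s) (all of step 1 and horizontal distance between wheel_center and cradle_seat below 0.01 m and z of wheel_center in the frame of cradle_seat between -0.006 and 0.006 m and angle between the y axis of wheel_center and the y axis of cradle_seat, either way round below 0.25 rad and contact force between wheel and the fingers below 0.1 N and linear speed of wheel below 0.03 m/s); the robot touches nothing.
It fails at once if the collar or the wheel touches the table top (contact force between any of collar, wheel and table above 0.3 N).
It fails at once if the collar or the wheel is dropped or thrown (falls faster than 0.6 m/s out of the fingers, a free fall of about 2 cm) ((contact force between collar and the fingers below 0.05 N and linear speed of collar above 0.6 m/s) or (contact force between wheel and the fingers below 0.05 N and linear speed of wheel above 0.6 m/s)).
It fails at once if another wheel, the tumbler, the bottle, the wrench, the brush or the paperweight is moved by more than 25 mm (distance of any of wheel_b_center, wheel_c_center, tumbler, bottle, wrench, brush, paperweight from where it was at the start of the episode above 0.025 m).
It also fails if it takes over 67 s, if anything falls off the work surface, if the arm or the gripper's body presses on something with over 40 N, if the wrist force passes 120 N, or if a joint passes its speed limit or range.

ROBOT

A 6-joint arm with a two-finger parallel gripper is mounted at the origin on the work surface. World frame = base frame: x ahead of the robot, y to its left, z up, the work surface at z = 0. Lengths are in m, angles in degrees, forces in N, time in s.
With the tool pointing down it reaches from about 0.375 to 0.9 m from the base axis. Payload 3.1 kg.
Tool frame: the origin (TCP) lies midway between the tips of the shut fingers; the grasp point (between the pads) lies 19 mm behind it; z points along the fingers, y is the direction in which the jaws open and shut (so a half turn about z gives the same grasp; the last joint's range is limited). The gripper opens to 87 mm and grips with 3 to 60 N. Pads are 19 mm wide; open, the fingers measure 117 mm over their backs; the gripper's body (75 mm by 190 mm) begins 51 mm behind the grasp point.
Start: joints at [-87.519, 30.224, 82.088, -0, 67.689, -10.227], TCP at [0.138, -0.61, 0.223] pointing down, gripper open.
Joint ranges: [-176.69, 176.69], [-43.24, 126.21], [12.49, 139.97], [-82, 262], [0, 151.66], [-163.58, 163.58]. Speed limits (degrees/s): [159.86, 159.86, 180, 180, 180, 180].

INTERFACE

Orientations are given as a 3x3 rotation matrix whose columns are the frame's x, y, z axes.
In Python, from rig import bot gives the robot as it stands.
- The arm moves only by the tool carry_out, never from a script. Its arguments are lists of equal length, an entry for each row: "grip": the gripper's target within -1 to 1 (fully open at 1, half-way at 0, shut at -1); "slide": the shift along the tool's x, y, z in mm, a list of three; "twist": the turn, a rotation vector about the tool's x, y, z in rad, a list of three. In form: {"grip": [grip, ...], "slide": [[dx, dy, dz], ...], "twist": [[wx, wy, wz], ...]}. A call has 1 to 12 rows; each row shifts and turns the pose as measured when the row begins, along the tool's axes as they then stand; what a row does not reach is not made up. A row lasts 1/10 s, in which the tool goes at most 50 mm and 8.59 degrees, less where a joint would pass 70% of its speed; a pose out of reach is approached as far as the arm can. A call is refused whole if a number of a shift passes 50 or a number of a turn 0.15, either way. A call with a gripper value outside its range is refused whole. The fingers move at their own pace and stop on an object; the grip force is fixed at half the most. Time passes only in rows, so rows that do not move let the fingers close. It gives the time, the measured TCP pose, the force and the opening at its end, in the units of the state.
- bot.read_state(): the state, without advancing time (a new reading comes with each control period).
- bot.capture(name): name is "scene" or "top" or "wrist"; returns a dict with "color" (420x560x3 uint8, red, green, blue), "depth" (420x560 float32, m along the optical axis (not along the pixel's ray), 0 where there is no reading), "fx", "fy", "cx", "cy" (pixels), "position" and "rotation" of the camera in the world; the wrist camera has in their place "T_tool_cam" (4x4, takes a point from camera to tool coordinates, whose origin is the TCP and whose axes are the flange's). Camera axes: x right, y up, looking along -z (the intrinsics and any distortion apply to the point x, -y, -z); pixel columns grow to the right and rows downward; lengths in m; the calibration is good to about 2 mm. A picture is of the moment at which its call begins: read the wrist's pose just before it.
- bot.hand_in(): hands the job in, once; it reports no verdict.
The state is a dict: "time_s": time; "joint_positions": joint angles; "qvel": joint speeds; "tau": joint torques, N m; "position": TCP position; "tcp_rot": TCP orientation; "force": force on the tool from outside, world axes, zero at the start; "moment": the same for the moment, N m; "opening": opening from 0.0 (shut) to 1.0 (fully open).
Only numpy, scipy, OpenCV 4.12 (cv2) and the standard library are available. Lean on these libraries where they do the work, as an engineer would, in place of code of your own. Each camera call takes 0.05 s, during which the arm holds its last target.

## Working session

There is one attempt and no reset: what is moved stays moved. The work goes in short steps, Python scripts to look and compute and a tool call to move; the robot and the scene stay as the last step left them, time stands still between calls to the robot, and variables do not carry over. Pictures are saved under pics/ and viewed, and the job is handed in when it is done.

Besides the shell and the picture viewer there is one more tool, called after "Call:" in YAML: its name, and indented under it one key for each argument. carry_out: Moves the arm, as the interface text tells. Its arguments: {"type":"object","properties":{"grip":{"type":"array"},"slide":{"type":"array"},"twist":{"type":"array"}},"required":["grip","slide","twist"]}

```bash
mkdir -p pics; cat > h.py <<'E'
import numpy as np, cv2
from rig import bot
np.set_printoptions(precision=4,suppress=True)
def pts(c):
    d=c["depth"];v,u=np.mgrid[0:d.shape[0],0:d.shape[1]]
    P=np.stack([(u-c["cx"])/c["fx"]*d,-(v-c["cy"])/c["fy"]*d,-d],-1)
    if "T_tool_cam" in c:
        s=bot.read_state();T=np.array(c["T_tool_cam"]);P=P@T[:3,:3].T+T[:3,3]
        return P@np.array(s["tcp_rot"]).T+np.array(s["position"])
    return P@np.array(c["rotation"]).T+np.array(c["position"])
def save(n,img,s=1):
    cv2.imwrite("pics/"+n,cv2.cvtColor(cv2.resize(img,None,fx=s,fy=s,interpolation=cv2.INTER_CUBIC),cv2.COLOR_RGB2BGR))
E
python3 - <<'E'
from h import *
for n in ["scene","top","wrist"]:
    c=bot.capture(n);save(n+"0.png",c["color"],1.4);np.savez(n+"0.npz",P=pts(c),**c)
    print(n,{k:v for k,v in c.items() if k not in("color","depth")})
print(bot.read_state())
E
```

```text
scene {'fx': 470.4775489792149, 'fy': 470.4775489792149, 'cx': 283.9662340260038, 'cy': 203.79122175904098, 'position': array([ 0.9197, -0.6675,  1.1232]), 'rotation': array([[ 0.8921, -0.3579,  0.2757],
       [ 0.4518,  0.7055, -0.546 ],
       [ 0.0009,  0.6117,  0.7911]])}
top {'fx': 381.6677788948528, 'fy': 381.6677788948528, 'cx': 282.7968818479128, 'cy': 215.06315470916053, 'position': array([0.4096, 0.0063, 0.9397]), 'rotation': array([[ 0.0244,  0.9891, -0.1449],
       [-0.9997,  0.025 ,  0.0024],
       [ 0.006 ,  0.1448,  0.9894]])}
wrist {'fx': 290.50668337290415, 'fy': 290.50668337290415, 'cx': 281.34921702206304, 'cy': 208.23696921002283, 'T_tool_cam': array([[-0.0005,  0.9677,  0.252 ,  0.0683],
       [ 1.    ,  0.0004,  0.0004, -0.0013],
       [ 0.0003,  0.252 , -0.9677, -0.1624],
       [ 0.    ,  0.    ,  0.    ,  1.    ]])}
{'time_s': 0.15, 'joint_positions': array([-87.5175,  30.2673,  82.1387,   0.0001,  67.6892, -10.2273]), 'qvel': array([ 0.0286, -0.0574, -0.2147, -0.0485, -0.0329,  0.0126]), 'tau': array([ -0.    , -44.0431, -17.6843,   0.0633,   0.0552,  -0.0001]), 'position': array([ 0.1375, -0.6091,  0.2218]), 'tcp_rot': array([[ 0.9755,  0.22  , -0.0001],
       [ 0.22  , -0.9755,  0.0017],
       [ 0.0003, -0.0016, -1.    ]]), 'force': array([-0.2416, -1.355 , -0.0329]), 'moment': array([-0.0148,  0.0238, -0.0633]), 'opening': 1.0013838340857983}
```

View pics/scene0.png

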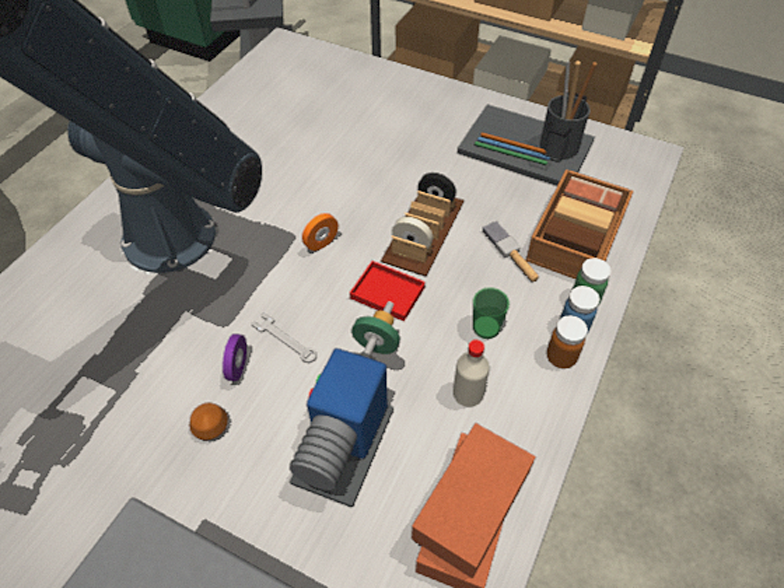

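View pics/top0.png

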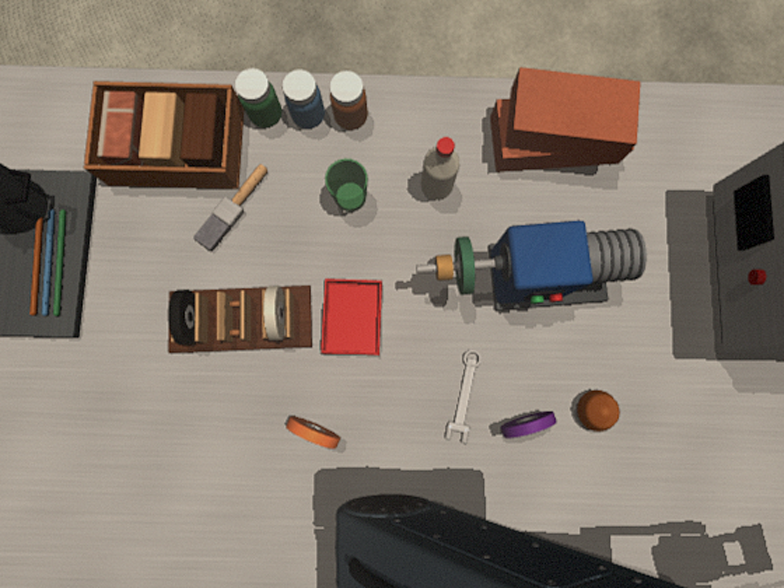

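View pics/wrist0.png

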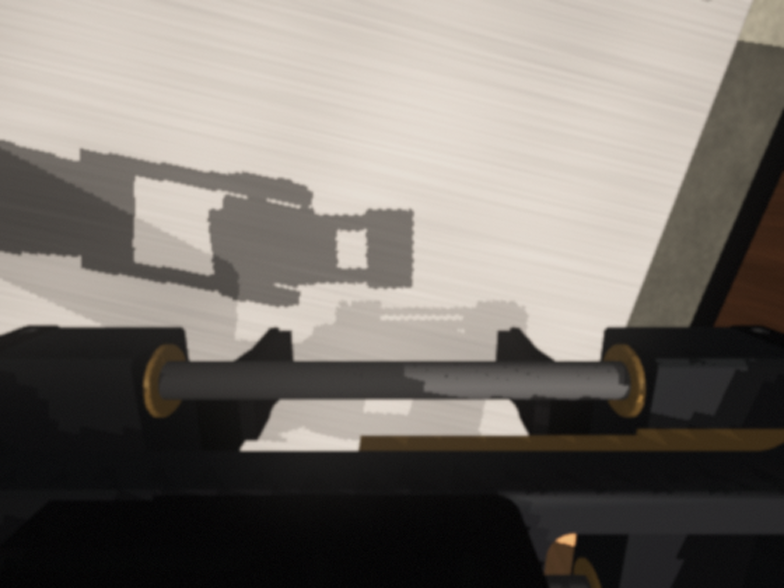

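The top picture shows the green wheel at (465,265) and the brass collar at (445,266) on the spindle. The tray is at (351,316). On the rack, black sits at (183,317), white at (273,313), and the middle cradle at about (232,318) looks empty. Wheel-shaped candidates are green at (465,265), orange at (313,431) and purple at (528,424). The green one is meant, since it's the one on the spindle. I'll check this in enlarged crops.

```bash
python3 - <<'E'
from h import *
t=np.load("top0.npz");s=np.load("scene0.npz")
a=cv2.resize(t["color"][150:240,270:450],(800,400),interpolation=cv2.INTER_CUBIC)
b=cv2.resize(t["color"][195:260,110:280],(800,306),interpolation=cv2.INTER_CUBIC)
save("crop1.png",np.vstack([a,b])[:600])
c=s["color"][110:300,210:360];save("crop2.png",c,3.1)
hsvs={}
for nm,z in(("top",t),("scene",s)):
    hsv=cv2.cvtColor(z["color"],cv2.COLOR_RGB2HSV);P=z["P"]
    for k,lo,hi,box in(("green",(65,80,40),(95,255,255),(300,385,150,270)),("brass",(10,120,120),(25,255,255),(300,385,150,270)),("red",(0,200,120),(6,255,255),(215,300,190,270))):
        m=cv2.inRange(hsv,lo,hi)>0
        m&=(z["depth"]>0)
        W=(P[...,0]>.3)&(P[...,0]<.75)&(P[...,1]>-.35)&(P[...,1]<.35)
        m&=W
        n,l,st,ce=cv2.connectedComponentsWithStats(m.astype(np.uint8))
        for i in range(1,n):
            if st[i,4]<30: continue
            p=P[l==i];print(nm,k,st[i],"lo",np.percentile(p,2,axis=0),"hi",np.percentile(p,98,axis=0),"med",np.median(p,0))
E
```

```text
top green [330 170   9  30 109] lo [ 0.5602 -0.1088  0.1544] hi [ 0.6212 -0.0931  0.1742] med [ 0.5855 -0.1018  0.1703]
top brass [166 132  15  14  66] lo [0.717  0.2712 0.0124] hi [0.7491 0.2992 0.0203] med [0.7326 0.2868 0.0174]
top brass [312 182  12  16 161] lo [ 0.5677 -0.0781  0.1365] hi [ 0.6004 -0.0564  0.1489] med [ 0.5818 -0.0675  0.1445]
top brass [187 207   3  35  53] lo [0.4725 0.2196 0.057 ] hi [0.5515 0.2279 0.0636] med [0.5001 0.2248 0.0611]
top brass [155 210   6  31  91] lo [0.4753 0.2917 0.0499] hi [0.5429 0.3015 0.0637] med [0.5096 0.296  0.0601]
top brass [420 282  16  24 297] lo [ 0.3431 -0.3492  0.0418] hi [ 0.3904 -0.3182  0.0539] med [ 0.3674 -0.3348  0.0472]
top brass [211 303  23  15 174] lo [0.3082 0.1102 0.0783] hi [0.3344 0.1526 0.0904] med [0.3204 0.1309 0.0864]
scene green [338 208  18  34 219] lo [0.7077 0.0576 0.0091] hi [0.7489 0.122  0.0895] med [0.7289 0.0661 0.045 ]
scene green [252 227  33  26 481] lo [ 0.5512 -0.1126  0.0932] hi [ 0.6299 -0.091   0.1727] med [ 0.5963 -0.106   0.1495]
scene brass [294 144  25  11  90] lo [0.4689 0.2872 0.0232] hi [0.5432 0.3357 0.0629] med [0.5063 0.2944 0.0568]
scene brass [216 152  23  26 205] lo [0.3042 0.0911 0.0139] hi [0.3391 0.1602 0.0895] med [0.3199 0.1183 0.0745]
scene brass [365 179  10  12  50] lo [0.7165 0.2692 0.0117] hi [0.7486 0.3002 0.0214] med [0.7314 0.2841 0.0158]
scene brass [267 222  14   9  77] lo [ 0.5699 -0.0742  0.1303] hi [ 0.6006 -0.0555  0.1497] med [ 0.5879 -0.0652  0.1441]
scene brass [137 288  21  17 205] lo [ 0.3477 -0.3494  0.0381] hi [ 0.3935 -0.3182  0.0541] med [ 0.3737 -0.3367  0.047 ]
scene red [251 191  52  35 931] lo [ 0.455   0.0311 -0.0018] hi [0.5796 0.1262 0.022 ] med [0.5134 0.0844 0.0035]
```

View pics/crop1.png

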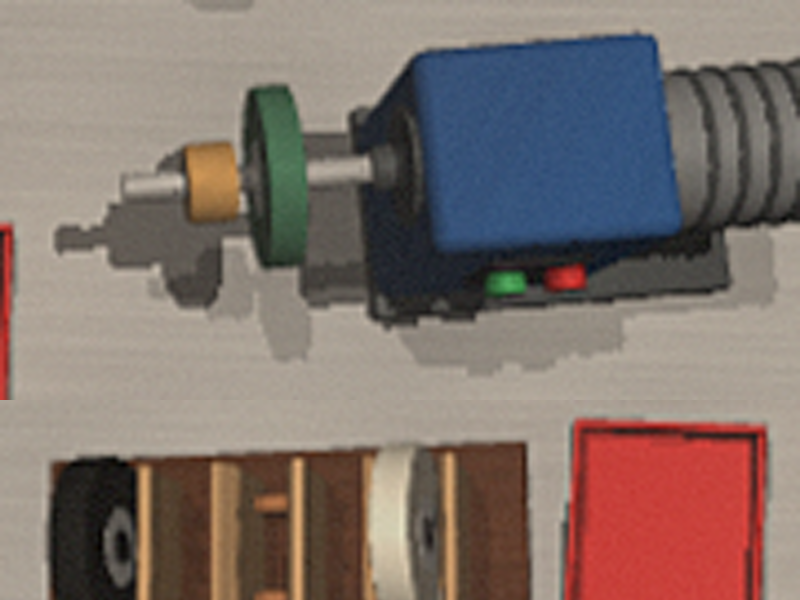

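View pics/crop2.png

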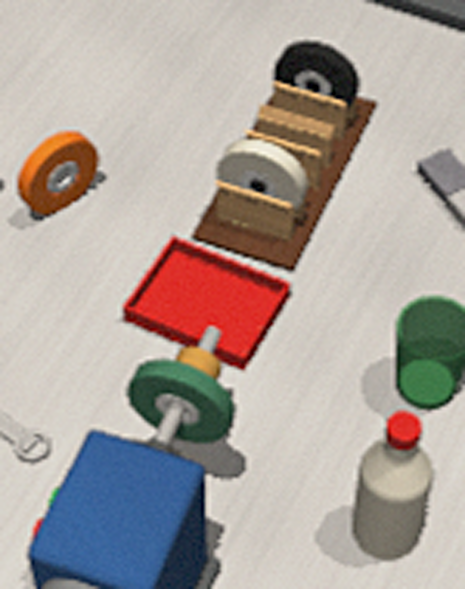

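The crops confirm it: the green wheel with the aluminium hub is on the spindle, and the middle cradle has visible cross bars and no wheel. Next I'll measure the axes precisely.

```bash
python3 - <<'E'
from h import *
t=np.load("top0.npz");s=np.load("scene0.npz")
def line(p):  # xy fit x=a+b*y
    b,a=np.polyfit(p[:,1],p[:,0],1);return a,b
for nm,z in(("top",t),("scene",s)):
    P=z["P"];hsv=cv2.cvtColor(z["color"],cv2.COLOR_RGB2HSV).astype(int);ok=z["depth"]>0
    X,Y,Z=P[...,0],P[...,1],P[...,2]
    m=ok&(hsv[...,1]<60)&(Z>.125)&(Z<.145)&(abs(X-.585)<.04)&(Y>-.17)&(Y<0)
    p=P[m];
    out=p[(p[:,1]>-.05)];inn=p[(p[:,1]<-.12)]
    print(nm,"spindle n",len(out),len(inn),"out",np.median(out,0),"inn",np.median(inn,0) if len(inn) else None,"ymax",np.percentile(p[:,1],[95,99,100]))
    # headstock blue
    m=ok&(hsv[...,0]>100)&(hsv[...,0]<125)&(hsv[...,1]>120)&(Z>.155)&(abs(X-.58)<.1)&(Y<-.1)&(Y>-.4)
    q=P[m][:,:2].astype(np.float32);r=cv2.minAreaRect(q);print(" blue top rect",r,np.median(P[m][:,2]))
    m=ok&(hsv[...,0]<6)&(hsv[...,1]>150)&(X>.4)&(X<.62)&(Y>0)&(Y<.15)
    q=P[m][:,:2].astype(np.float32);print(" tray",cv2.minAreaRect(q),np.percentile(P[m],[1,99],axis=0).ravel())
    # rack board
    m=ok&(Z>.002)&(Z<.015)&(X>.44)&(X<.58)&(Y>.13)&(Y<.42)&(hsv[...,2]<110)&(hsv[...,1]>90)
    q=P[m][:,:2].astype(np.float32);print(" rack",cv2.minAreaRect(q),len(q))
    # plates
    m=ok&(Z>.05)&(Z<.068)&(X>.44)&(X<.58)&(Y>.13)&(Y<.42)&(hsv[...,1]>70)
    n,l,st,ce=cv2.connectedComponentsWithStats(m.astype(np.uint8))
    for i in range(1,n):
        if st[i,4]<25: continue
        p=P[l==i];print("  plate",st[i],p.mean(0),"fit",np.polyfit(p[:,0],p[:,1],1),np.percentile(p,[3,97],axis=0).ravel())
    # wheels tops
    for k,c in(("w",(hsv[...,1]<60)&(hsv[...,2]>120)),("b",hsv[...,2]<70)):
        m=ok&c&(Z>.085)&(X>.44)&(X<.58)&(Y>.13)&(Y<.42);p=P[m];print("  wheel",k,len(p),np.median(p,0),np.polyfit(p[:,0],p[:,1],1))
    m=ok&(hsv[...,0]>65)&(hsv[...,0]<95)&(hsv[...,1]>80)&(Z>.1)&(Y>-.15)&(Y<-.05)&(abs(X-.585)<.06)
    p=P[m];print(" green",cv2.minAreaRect(p[:,:2].astype(np.float32)),p[:,2].max(),np.polyfit(p[:,0],p[:,1],1))
E
```

```text
top spindle n 74 206 out [ 0.5782 -0.0369  0.1354] inn [ 0.5892 -0.1508  0.1366] ymax [-0.0313 -0.0251 -0.0248]
 blue top rect ((0.5992643237113953, -0.22295495867729187), (0.09908612072467804, 0.11581812798976898), 6.841248989105225) 0.16414985685592098
 tray ((0.5180378556251526, 0.08134683221578598), (0.09970518201589584, 0.13373373448848724), 89.52210998535156) [ 0.4528  0.0324 -0.0005  0.5795  0.1291  0.0233]
 rack ((0.5088090896606445, 0.27699244022369385), (0.10817532986402512, 0.24642977118492126), 4.0858869552612305) 1995
  plate [187 207   4  35  67] [0.5057 0.2235 0.0609] fit [0.0844 0.1808] [0.4724 0.2175 0.057  0.5499 0.2274 0.0637]
  plate [203 207   4  34 108] [0.5126 0.186  0.0592] fit [0.0774 0.1463] [0.4766 0.18   0.052  0.5509 0.1915 0.0638]
  plate [139 209   4  35 100] [0.505  0.3344 0.059 ] fit [0.067  0.3005] [0.4672 0.3308 0.0506 0.5419 0.3391 0.0642]
  plate [155 209   6  35 187] [0.5066 0.295  0.0574] fit [0.0693 0.2599] [0.4692 0.2894 0.0503 0.5443 0.3006 0.0633]
  plate [171 208   4  35 108] [0.5089 0.2602 0.0591] fit [0.0628 0.2283] [0.4715 0.2554 0.0513 
[... 834 characters left out ...]
  99] [0.5049 0.3368 0.0571] fit [0.0335 0.32  ] [0.4653 0.3297 0.0502 0.5427 0.3481 0.0655]
  plate [293 144  24  11 106] [0.5084 0.2939 0.0566] fit [0.0589 0.2639] [0.47   0.2871 0.0502 0.5426 0.3008 0.0628]
  plate [289 152  24   9  56] [0.5112 0.2583 0.0581] fit [0.0652 0.225 ] [0.4746 0.2543 0.0511 0.5453 0.2626 0.0634]
  plate [280 168  25  10  77] [0.5148 0.185  0.0575] fit [0.0712 0.1484] [0.4807 0.1788 0.0507 0.5529 0.1935 0.0655]
  wheel w 163 [0.5157 0.201  0.1013] [-0.4167  0.4279]
  wheel b 150 [0.5063 0.3457 0.098 ] [0.1286 0.2821]
 green ((0.58880215883255, -0.09996818006038666), (0.084687739610672, 0.022663746029138565), 7.796769618988037) 0.1752421194231143 [ 0.1409 -0.1884]
```

```bash
cat >> h.py <<'E'
from scipy.spatial.transform import Rotation as Ro
def Rdown(yaw):
    y=np.radians(yaw);x=np.array([np.cos(y),np.sin(y),0]);z=np.array([0,0,-1.]);return np.stack([x,np.cross(z,x),z],1)
def plan(pos,yaw,n=None,vmax=45):
    s=bot.read_state();p=np.array(s["position"]);R=np.array(s["tcp_rot"]);Rt=Rdown(yaw)
    rv=(Ro.from_matrix(R).inv()*Ro.from_matrix(Rt)).as_rotvec()
    d=(np.array(pos)-p)*1000
    k=n or int(max(np.ceil(np.abs(d).max()/vmax),np.ceil(np.linalg.norm(rv)/.14),1))
    print("t",round(s["time_s"],2),"pos",p,"force",np.array(s["force"]),"op",s["opening"],"rows",k)
    S=[];
    for i in range(k):
        S.append([int(round(a)) if abs(a)>3 else round(float(a),1) for a in (R.T@d/k)]);R=R@Ro.from_rotvec(rv/k).as_matrix()
    print("slide",S);print("twist each",np.round(rv/k,3), "x",k)
E
python3 - <<'E'
from h import *
t=np.load("top0.npz");P=t["P"]
for n,b in(("bottle",(85,150,300,335)),("tumbler",(105,155,230,265))):
    p=P[b[0]:b[1],b[2]:b[3]].reshape(-1,3);p=p[p[:,2]>.03];print(n,np.percentile(p,[3,97],axis=0).ravel())
plan([.45,-.1,.26],96.3)
E
```

```text
bottle [ 0.7344 -0.0886  0.0367  0.7752 -0.036   0.1705]
tumbler [0.7035 0.0613 0.0326 0.7693 0.1247 0.091 ]
t 0.15 pos [ 0.1375 -0.6091  0.2218] force [-0.2416 -1.355  -0.0329] op 1.0013838340857983 rows 12
slide [[35, -36, -3], [39, -31, -3], [42, -26, -3], [45, -21, -3], [47, -15, -3], [49, -9, -3], [50, -3, -3], [50, 2.6, -3], [49, 9, -3], [48, 15, -3], [46, 20, -3], [43, 26, -3]]
twist each [-0.    -0.    -0.122] x 12
```

Call:
carry_out:
  grip: [0.5,0.5,0.5,0.5,0.5,0.5,0.5,0.5,0.5,0.5,0.5,0.5]
  slide:
    - [35,-36,-4]
    - [39,-31,-4]
    - [42,-26,-4]
    - [45,-21,-4]
    - [47,-15,-4]
    - [49,-9,-4]
    - [50,-3,-4]
    - [50,3,-4]
    - [49,9,-4]
    - [48,15,-4]
    - [46,20,-4]
    - [43,26,-4]
  twist:
    - [0,0,-0.122]
    - [0,0,-0.122]
    - [0,0,-0.122]
    - [0,0,-0.122]
    - [0,0,-0.122]
    - [0,0,-0.122]
    - [0,0,-0.122]
    - [0,0,-0.122]
    - [0,0,-0.122]
    - [0,0,-0.122]
    - [0,0,-0.122]
    - [0,0,-0.122]

```text
time_s: 1.35
position: [0.4369, -0.0955, 0.2667]
tcp_rot: [[-0.16, 0.987, 0.001], [0.987, 0.16, -0.0], [-0.0, 0.001, -1.0]]
force: [1.2, -1.4, 0.4]
opening: 0.749
```

```bash
python3 - <<'E'
from h import *
plan([.55,-.04,.26],96.3)
E
```

```text
t 1.35 pos [ 0.4369 -0.0955  0.2667] force [ 1.2133 -1.3606  0.3798] op 0.7486002305151616 rows 3
slide [[12, 40, 2.3], [13, 40, 2.3], [14, 40, 2.3]]
twist each [0.    0.    0.017] x 3
```

Call:
carry_out:
  grip: [0.5,0.5,0.5,0.5]
  slide:
    - [9,48,5]
    - [9,48,5]
    - [9,48,5]
    - [0,0,0]
  twist:
    - [0,0,0.017]
    - [0,0,0.017]
    - [0,0,0.017]
    - [0,0,0]

```text
time_s: 1.75
position: [0.5799, -0.0383, 0.2516]
tcp_rot: [[-0.119, 0.993, 0.003], [0.993, 0.119, 0.0], [-0.0, 0.003, -1.0]]
force: [-1.6, -0.2, 0.2]
opening: 0.749
```

```bash
python3 - <<'E'
from h import *
s=bot.read_state();print(s["position"],s["tcp_rot"])
c=bot.capture("wrist");save("w1.png",c["color"],1.4);P=pts(c);np.savez("w1.npz",P=P,**c)
hsv=cv2.cvtColor(c["color"],cv2.COLOR_RGB2HSV).astype(int)
W=(abs(P[...,0]-.585)<.06)&(P[...,1]>-.15)&(P[...,1]<0)&(P[...,2]>.08)&(P[...,2]<.18)
for k,m in(("brass",(hsv[...,0]>8)&(hsv[...,0]<26)&(hsv[...,1]>110)),("green",(hsv[...,0]>65)&(hsv[...,0]<95)&(hsv[...,1]>70)),("steel",hsv[...,1]<50)):
    m=(m&W).astype(np.uint8);n,l,st,ce=cv2.connectedComponentsWithStats(m)
    for i in range(1,n):
        if st[i,4]>60:
            p=P[l==i];print(k,st[i],np.percentile(p,[2,50,98],axis=0).ravel(),"x(y)",np.polyfit(p[:,1],p[:,0],1))
E
```

```text
[ 0.5799 -0.0383  0.2516] [[-0.119   0.9929  0.003 ]
 [ 0.9929  0.119   0.0003]
 [-0.      0.003  -1.    ]]
brass [264 217  38  31 947] [ 0.5632 -0.0771  0.1263  0.5806 -0.0632  0.1448  0.5979 -0.0521  0.1485] x(y) [0.1097 0.5874]
steel [276 188  15  33 440] [ 0.5711 -0.0524  0.1298  0.578  -0.0364  0.1358  0.5852 -0.0224  0.138 ] x(y) [-0.0879  0.5748]
steel [240 238  86  20 994] [ 0.542  -0.0926  0.0997  0.5825 -0.0878  0.1325  0.6251 -0.0833  0.147 ] x(y) [8.4351 1.3246]
steel [273 286  20  24 375] [ 0.5804 -0.1497  0.127   0.5891 -0.1424  0.1365  0.5998 -0.1053  0.172 ] x(y) [-0.108   0.5743]
```

View pics/w1.png

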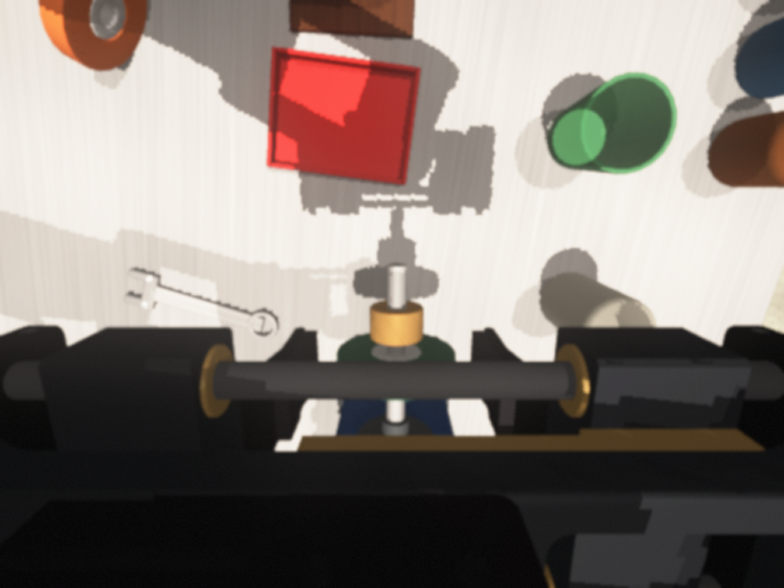

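The wrist picture shows the collar centred between the open fingers (about (397,325)), with the spindle running straight down the middle. Next is the descent onto the collar.

```bash
python3 - <<'E'
from h import *
plan([.581,-.066,.165],96,3)
E
```

```text
t 1.8 pos [ 0.5768 -0.0386  0.2515] force [-0.7721  0.4955 -0.3143] op 0.7458441405577626 rows 3
slide [[-9, 0.3, 29], [-9, 0.4, 29], [-9, 0.4, 29]]
twist each [-0.    -0.     0.005] x 3
```

Call:
carry_out:
  grip: [0.4,0.4,0.4,0.4,0.4]
  slide:
    - [-9,0.5,29]
    - [-9,0.5,29]
    - [-9,0.5,29]
    - [0,0,0]
    - [0,0,0]
  twist:
    - [0,0,0.005]
    - [0,0,0.005]
    - [0,0,0.005]
    - [0,0,0]
    - [0,0,0]

```text
time_s: 2.3
position: [0.5765, -0.0668, 0.1637]
tcp_rot: [[-0.104, 0.995, -0.005], [0.995, 0.104, 0.001], [0.001, -0.005, -1.0]]
force: [0.3, 0.4, -0.0]
opening: 0.701
```

```bash
python3 - <<'E'
from h import *
print(bot.read_state()["qvel"])
c=bot.capture("wrist");save("w2.png",c["color"],1.4)
plan([.5815,-.066,.116],96,3)
E
```

```text
[-0.969   0.5896  2.1185 -0.3653  0.2528 -0.1324]
t 2.35 pos [ 0.5762 -0.0667  0.1638] force [-1.0559 -0.064   0.172 ] op 0.7004273949134079 rows 3
slide [[0.0, 1.8, 16], [0.0, 1.8, 16], [0.0, 1.8, 16]]
twist each [-0.002 -0.    -0.   ] x 3
```

View pics/w2.png

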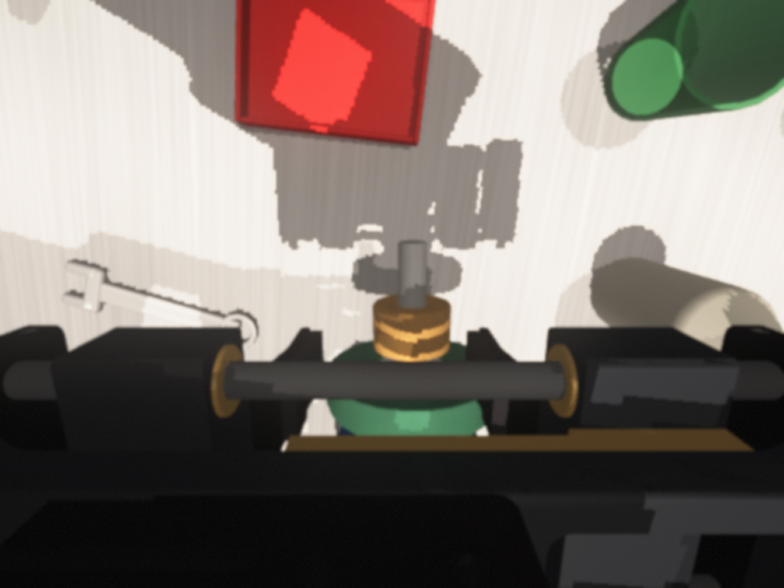

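```bash
python3 - <<'E'
from h import *
c=bot.capture("wrist");P=pts(c)
hsv=cv2.cvtColor(c["color"],cv2.COLOR_RGB2HSV).astype(int)
W=(abs(P[...,0]-.585)<.04)&(P[...,1]>-.085)&(P[...,1]<0)&(P[...,2]>.12)&(P[...,2]<.18)
m=W&(hsv[...,0]>8)&(hsv[...,0]<26)&(hsv[...,1]>90);p=P[m];print(len(p),np.percentile(p,[1,50,99],axis=0))
m=W&(hsv[...,1]<60)&(P[...,1]>-.05);p=P[m];print(len(p),np.percentile(p,[1,50,99],axis=0))
plan([.5825,-.066,.116],96,3)
E
```

```text
2102 [[ 0.5669 -0.0764  0.1234]
 [ 0.5845 -0.0619  0.1456]
 [ 0.6031 -0.0512  0.1494]]
855 [[ 0.5749 -0.0497  0.1279]
 [ 0.582  -0.0351  0.1366]
 [ 0.5895 -0.0218  0.1388]]
t 2.4 pos [ 0.577  -0.0665  0.1643] force [ 0.1443 -0.0339  0.7656] op 0.7013898878078956 rows 3
slide [[-0.0, 1.9, 16], [-0.0, 1.9, 16], [-0.0, 1.9, 16]]
twist each [-0.001 -0.    -0.   ] x 3
```

Call:
carry_out:
  grip: [0.4,0.4,0.4,0.4,0.4]
  slide:
    - [0.5,2.4,16]
    - [0.5,2.4,16]
    - [0.5,2.4,16]
    - [0,0,0]
    - [0,0,0]
  twist:
    - [0,0,0]
    - [0,0,0]
    - [0,0,0]
    - [0,0,0]
    - [0,0,0]

```text
time_s: 2.9
position: [0.5887, -0.0646, 0.125]
tcp_rot: [[-0.106, 0.994, 0.013], [0.994, 0.106, -0.005], [-0.006, 0.012, -1.0]]
force: [-0.4, -0.5, -0.6]
opening: 0.699
```

```bash
python3 - <<'E'
from h import *
c=bot.capture("wrist");save("w3.png",c["color"],1.4);P=pts(c)
hsv=cv2.cvtColor(c["color"],cv2.COLOR_RGB2HSV).astype(int)
W=(abs(P[...,0]-.585)<.04)&(P[...,1]>-.085)&(P[...,1]<0)&(P[...,2]>.12)&(P[...,2]<.18)
m=W&(hsv[...,0]>8)&(hsv[...,0]<26)&(hsv[...,1]>90);p=P[m];print(len(p),np.percentile(p,[1,50,99],axis=0))
plan([.584,-.065,.115],96,1)
E
```

```text
1553 [[ 0.565  -0.076   0.1209]
 [ 0.5842 -0.0545  0.1423]
 [ 0.6188 -0.0511  0.1746]]
t 2.95 pos [ 0.5886 -0.0646  0.1251] force [-0.601   0.2753  0.0093] op 0.698621328803823 rows 1
slide [[0.1, -5, 10]]
twist each [0.012 0.006 0.001] x 1
```

View pics/w3.png

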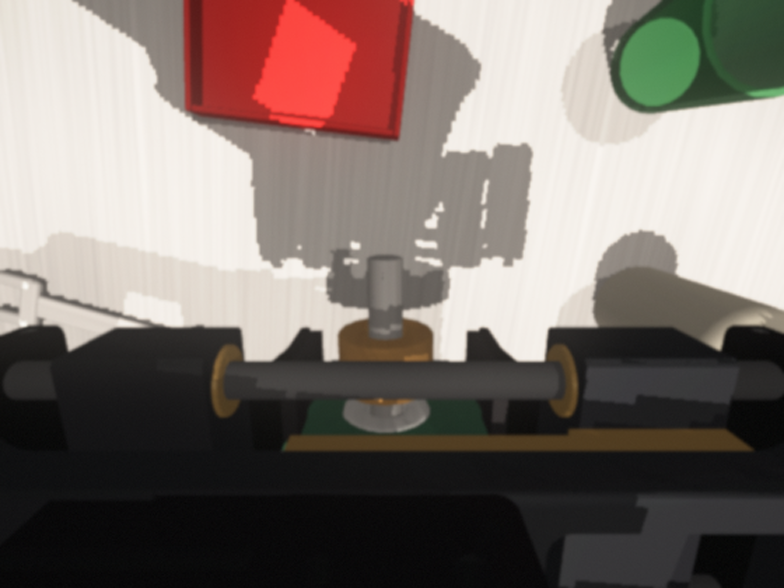

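Call:
carry_out:
  grip: [0.4,0.4,0.4,0.4]
  slide:
    - [0,-2,5]
    - [0,-2,5]
    - [0,0,0]
    - [0,0,0]
  twist:
    - [0.006,0.003,0]
    - [0.006,0.003,0]
    - [0,0,0]
    - [0,0,0]

```text
time_s: 3.35
position: [0.5857, -0.0654, 0.1173]
tcp_rot: [[-0.106, 0.994, 0.004], [0.994, 0.106, -0.001], [-0.001, 0.004, -1.0]]
force: [0.6, 0.8, -0.1]
opening: 0.698
```

```bash
python3 - <<'E'
from h import *
c=bot.capture("wrist");save("w4.png",c["color"],1.4)
plan([.585,-.065,.115],96,1)
E
```

```text
t 3.4 pos [ 0.5856 -0.0654  0.1173] force [-1.1395  0.0452 -0.4462] op 0.6985670527561189 rows 1
slide [[0.4, -0.5, 2.3]]
twist each [0.003 0.001 0.001] x 1
```

View pics/w4.png

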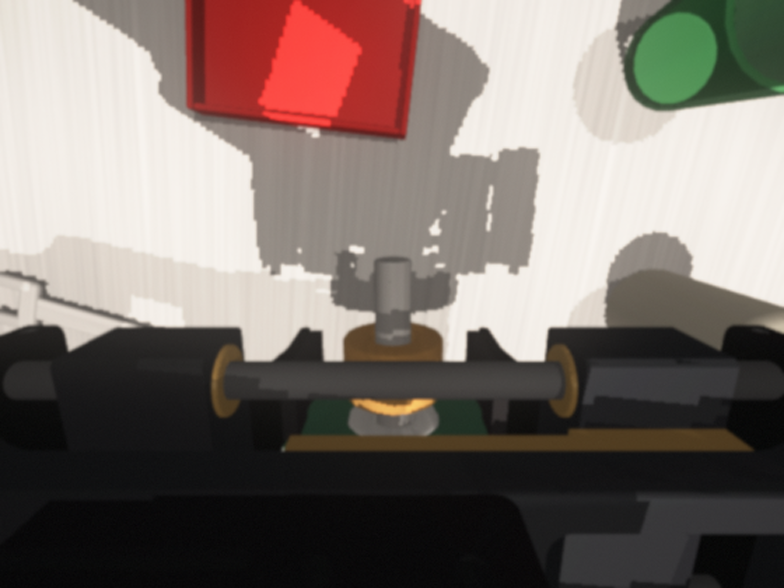

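The collar is centred now, at px 393 against the finger midpoint at about 396. Closing the gripper.

Call:
carry_out:
  grip: [-0.5,-0.5,-0.5,-0.5,-0.5,-0.5]
  slide:
    - [0,0,0]
    - [0,0,0]
    - [0,0,0]
    - [0,0,0]
    - [0,0,0]
    - [0,0,0]
  twist:
    - [0,0,0]
    - [0,0,0]
    - [0,0,0]
    - [0,0,0]
    - [0,0,0]
    - [0,0,0]

```text
time_s: 4.0
position: [0.5856, -0.0654, 0.1173]
tcp_rot: [[-0.106, 0.994, 0.003], [0.994, 0.106, -0.001], [-0.001, 0.003, -1.0]]
force: [0.3, 0.4, 0.4]
opening: 0.445
```

Call:
carry_out:
  grip: [-0.5,-0.5,-0.5,-0.5,-0.5]
  slide:
    - [0,0,-2]
    - [0,0,0]
    - [6,0,0]
    - [8,0,0]
    - [0,0,0]
  twist:
    - [0,0,0]
    - [0,0,0]
    - [0,0,0]
    - [0,0,0]
    - [0,0,0]

```text
time_s: 4.5
position: [0.5829, -0.05, 0.1185]
tcp_rot: [[-0.105, 0.994, 0.001], [0.994, 0.105, 0.0], [0.0, 0.001, -1.0]]
force: [0.3, -0.3, -1.9]
opening: 0.446
```

Call:
carry_out:
  grip: [-0.5,-0.5,-0.5,-0.5,-0.5,-0.5,-0.5]
  slide:
    - [10,0,-0.3]
    - [12,0,0]
    - [12,0,0]
    - [12,0,0]
    - [12,0,0]
    - [12,0,0]
    - [0,0,0]
  twist:
    - [0,0,0]
    - [0,0,0]
    - [0,0,0]
    - [0,0,0]
    - [0,0,0]
    - [0,0,0]
    - [0,0,0]

```text
time_s: 5.2
position: [0.5741, 0.0277, 0.1188]
tcp_rot: [[-0.108, 0.994, 0.0], [0.994, 0.108, 0.001], [0.001, 0.0, -1.0]]
force: [-0.0, -0.8, -1.9]
opening: 0.442
```

```bash
python3 - <<'E'
from h import *
print(bot.read_state()["force"])
c=bot.capture("scene");save("s5.png",c["color"][130:300,200:380],3.3)
plan([.517,.081,.09],92,3)
E
```

```text
[-0.0296 -0.8018 -1.8779]
t 5.25 pos [0.5744 0.0269 0.1188] force [-0.0635 -0.3977 -1.0718] op 0.4464148110827771 rows 3
slide [[20, -17, 10], [20, -18, 10], [19, -18, 10]]
twist each [ 0.    -0.     0.024] x 3
```

View pics/s5.png

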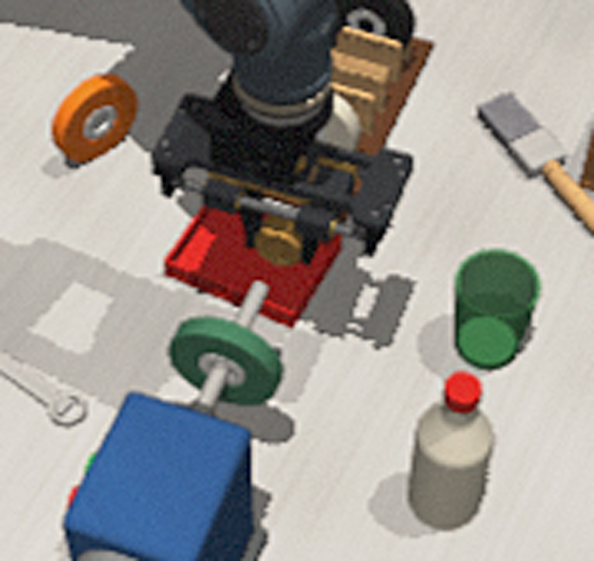

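The collar is off the spindle and held between the fingers at about (278,240) in the crop. Next I'll carry it over the tray.

Call:
carry_out:
  grip: [-0.5,-0.5,-0.5,-0.5,-0.5,-0.5]
  slide:
    - [15,-13,4]
    - [15,-13,8]
    - [15,-13,8]
    - [14,-13,8]
    - [0,0,0]
    - [0,0,0]
  twist:
    - [0,0,0.024]
    - [0,0,0.024]
    - [0,0,0.024]
    - [0,0,0.024]
    - [0,0,0]
    - [0,0,0]

```text
time_s: 5.85
position: [0.5211, 0.0806, 0.0909]
tcp_rot: [[-0.007, 1.0, 0.008], [1.0, 0.007, -0.003], [-0.003, 0.008, -1.0]]
force: [-0.3, 0.2, -1.9]
opening: 0.444
```

```bash
python3 - <<'E'
from h import *
plan([.5175,.0805,.030],90,4)
E
```

```text
t 5.85 pos [0.5211 0.0806 0.0909] force [-0.3062  0.2073 -1.8511] op 0.4440854874447042 rows 4
slide [[0.0, -1.0, 15], [0.0, -1.0, 15], [0.0, -1.0, 15], [-0.0, -0.9, 15]]
twist each [0.002 0.001 0.002] x 4
```

Call:
carry_out:
  grip: [-0.5,-0.5,-0.5,-0.5,-0.5,-0.5]
  slide:
    - [0,-1,17]
    - [0,-1,17]
    - [0,-1,17]
    - [0,0,14]
    - [0,0,4]
    - [0,0,0]
  twist:
    - [0,0,0]
    - [0.004,0.002,0]
    - [0,0,0]
    - [0,0,0]
    - [0,0,0]
    - [0,0,0]

```text
time_s: 6.45
position: [0.5316, 0.0743, 0.0234]
tcp_rot: [[-0.005, 1.0, 0.023], [1.0, 0.005, -0.004], [-0.004, 0.023, -1.0]]
force: [-0.2, -0.1, -1.8]
opening: 0.443
```

```bash
python3 - <<'E'
from h import *
print(bot.read_state()["force"])
plan([.5175,.0805,.0145],90,2)
E
```

```text
[-0.1943 -0.1209 -1.8092]
t 6.45 pos [0.5316 0.0743 0.0234] force [-0.1943 -0.1209 -1.8092] op 0.44254823547154465 rows 2
slide [[3, -7, 4], [3, -7, 4]]
twist each [0.011 0.002 0.002] x 2
```

Call:
carry_out:
  grip: [-0.5,-0.5,-0.5,-0.5,-0.5]
  slide:
    - [3,-5,0]
    - [3,-5,1]
    - [0,-1,2]
    - [0,0,2]
    - [0,0,0]
  twist:
    - [0.011,0.002,0]
    - [0.011,0.002,0]
    - [0,0,0]
    - [0,0,0]
    - [0,0,0]

```text
time_s: 6.95
position: [0.5224, 0.0801, 0.0205]
tcp_rot: [[-0.005, 1.0, 0.005], [1.0, 0.005, 0.0], [0.0, 0.005, -1.0]]
force: [0.5, -0.3, -1.4]
opening: 0.443
```

```bash
python3 - <<'E'
from h import *
c=bot.capture("scene");save("s6.png",c["color"][130:300,200:380],3.3)
plan([.5175,.0805,.0145],90,2)
E
```

```text
t 7.0 pos [0.5224 0.0801 0.0206] force [-0.2452  0.5328 -1.5012] op 0.4420431095195314 rows 2
slide [[0.2, -2.5, 3], [0.2, -2.5, 3]]
twist each [ 0.002 -0.     0.002] x 2
```

View pics/s6.png

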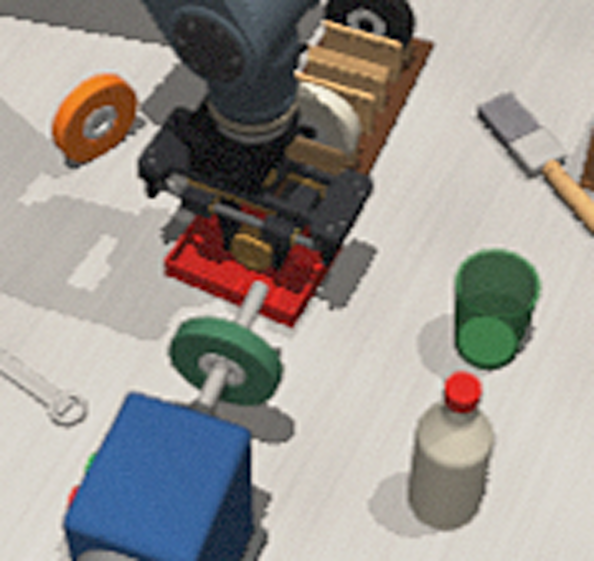

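The collar is over the tray floor, inside the rim. I'll creep down until it makes contact.

Call:
carry_out:
  grip: [-0.5,-0.5,-0.5,-0.5]
  slide:
    - [0,-1,2]
    - [0,-1,2]
    - [0,0,1]
    - [0,0,0]
  twist:
    - [0,0,0]
    - [0.002,0,0]
    - [0,0,0]
    - [0,0,0]

```text
time_s: 7.4
position: [0.5204, 0.0801, 0.0153]
tcp_rot: [[-0.005, 1.0, 0.003], [1.0, 0.005, 0.0], [0.0, 0.003, -1.0]]
force: [0.3, 0.2, -1.9]
opening: 0.441
```

Call:
carry_out:
  grip: [-0.5,-0.5]
  slide:
    - [0,0,1.2]
    - [0,0,0.5]
  twist:
    - [0,0,0]
    - [0,0,0]

```text
time_s: 7.6
position: [0.5205, 0.0801, 0.0136]
tcp_rot: [[-0.005, 1.0, 0.003], [1.0, 0.005, 0.0], [0.0, 0.003, -1.0]]
force: [-0.9, 0.5, 3.4]
opening: 0.446
```

The force flipped to +3.4 N, so the collar is resting on the tray floor. Releasing.

Call:
carry_out:
  grip: [0.0,0.0,0.1,0.2,0.3,0.3,0.3,0.3]
  slide:
    - [0,0,0]
    - [0,0,0]
    - [0,0,0]
    - [0,0,0]
    - [0,0,0]
    - [0,0,0]
    - [0,0,-10]
    - [0,0,-20]
  twist:
    - [0,0,0]
    - [0,0,0]
    - [0,0,0]
    - [0,0,0]
    - [0,0,0]
    - [0,0,0]
    - [0,0,0]
    - [0,0,0]

```text
time_s: 8.4
position: [0.5192, 0.0801, 0.0432]
tcp_rot: [[-0.005, 1.0, -0.001], [1.0, 0.005, 0.0], [0.0, -0.001, -1.0]]
force: [-0.7, 0.1, 0.1]
opening: 0.653
```

```bash
python3 - <<'E'
from h import *
c=bot.capture("wrist");save("w7.png",c["color"],1.4)
plan([.52,.08,.20],90)
E
```

```text
t 8.45 pos [0.5213 0.0801 0.0465] force [-0.9144  0.6532  1.765 ] op 0.6487891490320216 rows 4
slide [[-0.0, -0.1, -38], [-0.0, -0.2, -38], [-0.0, -0.2, -38], [-0.0, -0.3, -38]]
twist each [0.001 0.    0.001] x 4
```

View pics/w7.png

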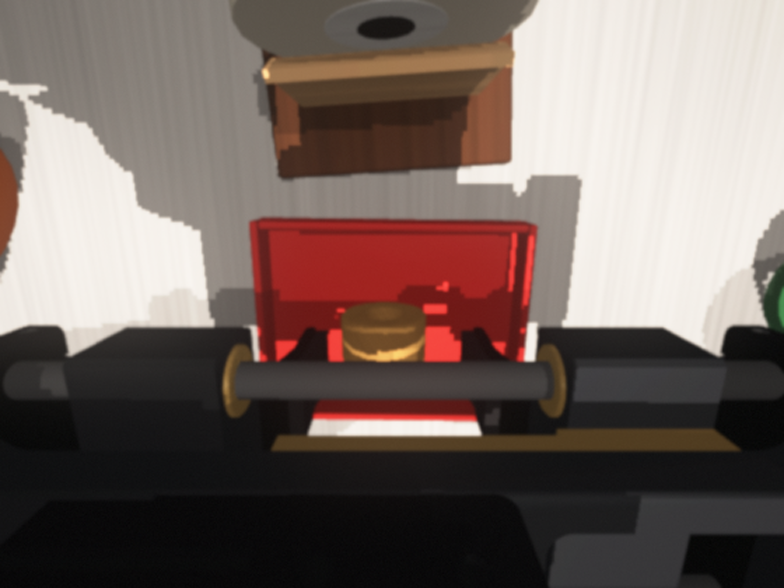

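The collar lies in the tray at (384,335), clear of both fingers. Next I'll rise and turn for the wheel.

Call:
carry_out:
  grip: [0.3,0.3,0.3,0.3,0.1,0.0]
  slide:
    - [0,0,-40]
    - [0,0,-45]
    - [0,0,-45]
    - [0,0,-45]
    - [0,0,-40]
    - [0,0,0]
  twist:
    - [0,0,0]
    - [0,0,0]
    - [0,0,0]
    - [0,0,0.05]
    - [0,0,0.1]
    - [0,0,0]

```text
time_s: 9.05
position: [0.5208, 0.0801, 0.2713]
tcp_rot: [[0.151, 0.989, 0.007], [0.989, -0.151, -0.0], [0.001, 0.007, -1.0]]
force: [0.6, 0.1, 0.4]
opening: 0.549
```

```bash
python3 - <<'E'
from h import *
plan([.586,-.10,.26],6)
E
```

```text
t 9.05 pos [0.5208 0.0801 0.2713] force [0.6284 0.0822 0.4106] op 0.5491046866556609 rows 10
slide [[-17, 9, 1.2], [-15, 11, 1.2], [-14, 13, 1.2], [-12, 15, 1.2], [-10, 16, 1.2], [-8, 18, 1.2], [-5, 18, 1.2], [-2.9, 19, 1.2], [-0.4, 19, 1.2], [2.1, 19, 1.1]]
twist each [ 0.001 -0.001  0.131] x 10
```

Call:
carry_out:
  grip: [0,0,0,0,0,0,0,0,0,0,0]
  slide:
    - [-17,9,1]
    - [-15,11,1]
    - [-14,13,1]
    - [-12,15,1]
    - [-10,16,1]
    - [-8,18,1]
    - [-5,18,1]
    - [-3,19,1]
    - [0,19,1]
    - [2,19,1]
    - [0,0,0]
  twist:
    - [0,0,0.131]
    - [0,0,0.131]
    - [0,0,0.131]
    - [0,0,0.131]
    - [0,0,0.131]
    - [0,0,0.131]
    - [0,0,0.131]
    - [0,0,0.131]
    - [0,0,0.131]
    - [0,0,0.131]
    - [0,0,0]

```text
time_s: 10.15
position: [0.5792, -0.105, 0.2585]
tcp_rot: [[0.998, 0.065, 0.004], [0.065, -0.998, 0.002], [0.004, -0.002, -1.0]]
force: [0.0, 0.1, 0.3]
opening: 0.502
```

```bash
cat > wh.py <<'E'
from h import *
import sys
c=bot.capture("wrist");P=pts(c);save(sys.argv[1],c["color"],1.4)
hsv=cv2.cvtColor(c["color"],cv2.COLOR_RGB2HSV).astype(int)
W=(abs(P[...,0]-.585)<.07)&(P[...,1]>-.14)&(P[...,1]<-.06)&(P[...,2]>.08)&(P[...,2]<.19)
m=W&(hsv[...,0]>65)&(hsv[...,0]<95)&(hsv[...,1]>70);p=P[m];print(len(p),np.percentile(p,[1,50,99],axis=0))
q=p[p[:,2]>.155];print("top",cv2.minAreaRect(q[:,:2].astype(np.float32)),q[:,2].max())
v,u=np.nonzero(m);print("px*1.4",u.min()*1.4,u.max()*1.4,v.min()*1.4,v.max()*1.4)
E
python3 wh.py w8.png; python3 -c "
from h import *
plan([.586,-.10,.20],6)"
```

```text
820 [[ 0.5813 -0.1014  0.1467]
 [ 0.6055 -0.0931  0.1688]
 [ 0.6272 -0.0837  0.1739]]
top ((0.6009829044342041, -0.09390655159950256), (0.04454272985458374, 0.015986280515789986), 7.866205215454102) 0.17445253460437266
px*1.4 369.59999999999997 394.79999999999995 214.2 295.4
t 10.2 pos [ 0.5784 -0.1036  0.2583] force [ 0.0639 -0.1864  0.2949] op 0.5018175083446076 rows 2
slide [[4, -1.4, 29], [4, -1.4, 29]]
twist each [-0.002 -0.002 -0.019] x 2
```

View pics/w8.png

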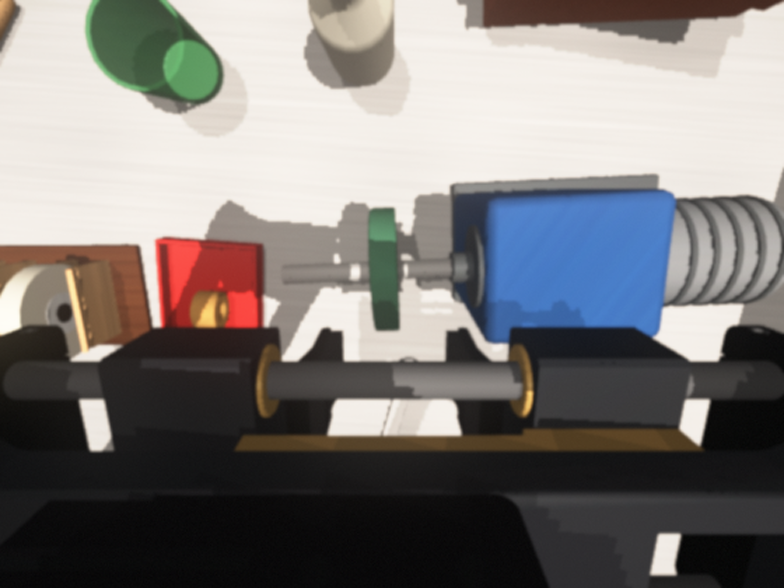

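The wheel is at (384,268), offset slightly in -y tool from the finger midpoint. Descending to grip the rim, with the fingertips staying above hub and spindle.

Call:
carry_out:
  grip: [0,0,0,0]
  slide:
    - [5,-4,29]
    - [5,-4,29]
    - [0,0,0]
    - [0,0,0]
  twist:
    - [0,0,-0.02]
    - [0,0,-0.02]
    - [0,0,0]
    - [0,0,0]

```text
time_s: 10.6
position: [0.5865, -0.0909, 0.1998]
tcp_rot: [[0.993, 0.12, 0.002], [0.12, -0.993, 0.006], [0.003, -0.005, -1.0]]
force: [-0.4, 0.9, 0.6]
opening: 0.505
```

```bash
python3 wh.py w9.png; python3 -c "
from h import *
plan([.588,-.097,.15],6.2)"
```

```text
1440 [[ 0.5791 -0.1029  0.1427]
 [ 0.6067 -0.094   0.1686]
 [ 0.6295 -0.0852  0.1738]]
top ((0.6010181307792664, -0.09455376118421555), (0.04638533666729927, 0.01593649573624134), 6.6032938957214355) 0.17453072872192044
px*1.4 392.0 424.2 232.39999999999998 344.4
t 10.65 pos [ 0.5861 -0.0908  0.1997] force [-0.5159  0.4802 -0.8102] op 0.5000341408635032 rows 2
slide [[0.5, 3, 25], [0.5, 3, 25]]
twist each [-0.003 -0.001  0.006] x 2
```

View pics/w9.png

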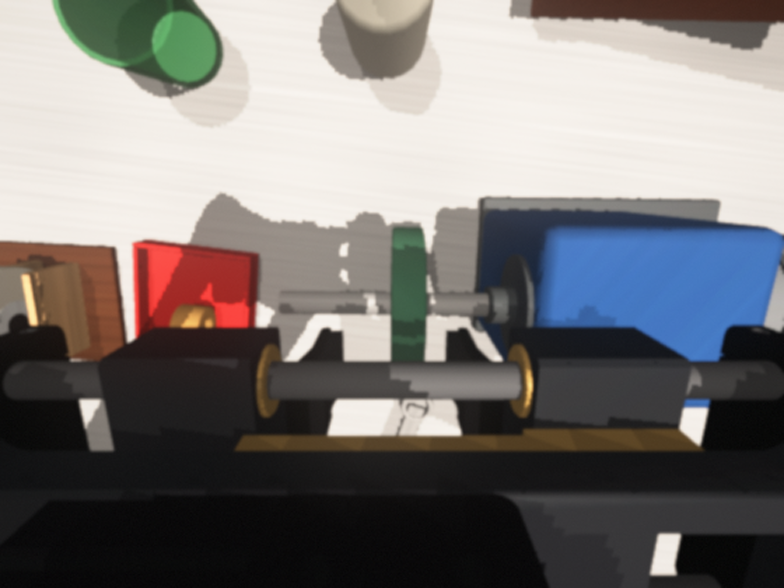

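Call:
carry_out:
  grip: [0,0,0,0,0]
  slide:
    - [1,3,25]
    - [1,2,20]
    - [0,0,0]
    - [0,0,0]
    - [0,0,0]
  twist:
    - [-0.003,0,0.006]
    - [-0.003,0,0.006]
    - [0,0,0]
    - [0,0,0]
    - [0,0,0]

```text
time_s: 11.15
position: [0.5925, -0.0957, 0.1621]
tcp_rot: [[0.994, 0.111, 0.015], [0.111, -0.994, -0.004], [0.014, 0.006, -1.0]]
force: [-1.2, 0.5, 0.0]
opening: 0.499
```

```bash
python3 wh.py w10.png; python3 -c "
from h import *
plan([.588,-.096,.15],6.2)"
```

```text
2187 [[ 0.5583 -0.1029  0.141 ]
 [ 0.6111 -0.094   0.1665]
 [ 0.6312 -0.085   0.1737]]
top ((0.5904560685157776, -0.09634767472743988), (0.06921305507421494, 0.01621762290596962), 6.629791259765625) 0.17433921460519272
px*1.4 378.0 417.2 251.99999999999997 422.79999999999995
t 11.2 pos [ 0.5928 -0.0958  0.1625] force [ 1.0775 -0.1598  0.1826] op 0.5012363986678903 rows 1
slide [[-5, -0.4, 12]]
twist each [ 0.006 -0.015  0.003] x 1
```

View pics/w10.png

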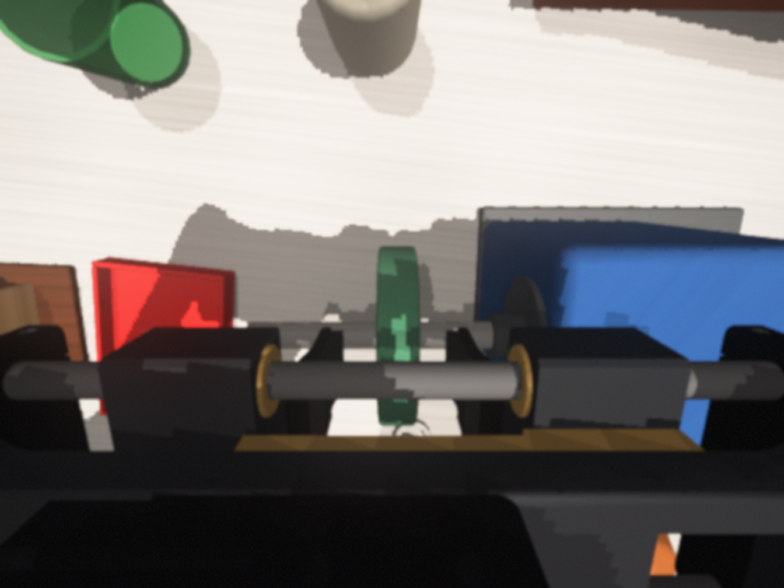

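The wheel is centred between the fingers (398 against 395). Now the final lowering and levelling.

Call:
carry_out:
  grip: [0,0,0,0]
  slide:
    - [-3,0,6]
    - [-1,0,6]
    - [0,0,0]
    - [0,0,0]
  twist:
    - [0.003,-0.008,0]
    - [0.003,-0.007,0]
    - [0,0,0]
    - [0,0,0]

```text
time_s: 11.6
position: [0.5897, -0.0967, 0.1519]
tcp_rot: [[0.994, 0.111, 0.003], [0.111, -0.994, -0.001], [0.002, 0.002, -1.0]]
force: [0.2, -0.5, 0.6]
opening: 0.501
```

```bash
python3 -c "
from h import *
plan([.589,-.096,.15],6.3)"
```

```text
t 11.6 pos [ 0.5897 -0.0967  0.1519] force [ 0.1522 -0.4641  0.6382] op 0.5006159537960334 rows 1
slide [[-0.6, -0.8, 1.9]]
twist each [ 0.002 -0.002  0.001] x 1
```

Call:
carry_out:
  grip: [-0.9,-0.9,-0.9,-0.9,-0.9,-0.9,-0.9]
  slide:
    - [-0.5,0,1.5]
    - [0,0,0]
    - [0,0,0]
    - [0,0,0]
    - [0,0,0]
    - [0,0,0]
    - [0,0,0]
  twist:
    - [0.002,-0.002,0]
    - [0,0,0]
    - [0,0,0]
    - [0,0,0]
    - [0,0,0]
    - [0,0,0]
    - [0,0,0]

```text
time_s: 12.3
position: [0.5892, -0.0969, 0.1501]
tcp_rot: [[0.994, 0.111, -0.0], [0.111, -0.994, 0.0], [-0.0, -0.0, -1.0]]
force: [0.9, -0.4, 0.2]
opening: 0.203
```

Call:
carry_out:
  grip: [-0.9,-0.9,-0.9]
  slide:
    - [0,0,-1]
    - [0,0,-1]
    - [0,0,0]
  twist:
    - [0,0,0]
    - [0,0,0]
    - [0,0,0]

```text
time_s: 12.6
position: [0.5884, -0.0965, 0.1514]
tcp_rot: [[0.994, 0.111, -0.002], [0.111, -0.994, 0.001], [-0.002, -0.002, -1.0]]
force: [0.2, -0.4, -1.3]
opening: 0.202
```

Call:
carry_out:
  grip: [-0.9,-0.9,-0.9,-0.9,-0.9]
  slide:
    - [0,0,-0.8]
    - [0,-6,0]
    - [0,-8,0]
    - [0,-8,0]
    - [0,0,0]
  twist:
    - [0,0,0]
    - [0,0,0]
    - [0,0,0]
    - [0,0,0]
    - [0,0,0]

```text
time_s: 13.1
position: [0.585, -0.0722, 0.1518]
tcp_rot: [[0.994, 0.111, -0.004], [0.111, -0.994, 0.002], [-0.003, -0.003, -1.0]]
force: [0.0, 0.6, -2.1]
opening: 0.204
```

```bash
python3 -c "
from h import *
plan([.589-.1106*.127,.03,.152],6.3,10);print(bot.read_state()['moment'])"
```

```text
t 13.1 pos [ 0.585  -0.0722  0.1518] force [ 0.0018  0.6327 -2.0777] op 0.20406910958693905 rows 10
slide [[0.1, -10, 0.0], [0.1, -10, 0.0], [0.1, -10, 0.0], [0.1, -10, 0.0], [0.1, -10, -0.0], [0.1, -10, -0.0], [0.1, -10, -0.0], [0.1, -10, -0.0], [0.1, -10, -0.0], [0.1, -10, -0.0]]
twist each [-0.  0.  0.] x 10
[-0.0038  0.0212 -0.0116]
```

The full wheel weight (about 2.1 N) is on the fingers and there is no side force. Sliding it off.

Call:
carry_out:
  grip: [-0.9,-0.9,-0.9,-0.9,-0.9,-0.9]
  slide:
    - [0,-10,0]
    - [0,-10,0]
    - [0,-10,0]
    - [0,-10,0]
    - [0,-10,0]
    - [0,0,0]
  twist:
    - [-0.001,0.002,0]
    - [-0.001,0.002,0]
    - [0,0,0]
    - [0,0,0]
    - [0,0,0]
    - [0,0,0]

```text
time_s: 13.7
position: [0.5786, -0.0168, 0.1519]
tcp_rot: [[0.994, 0.112, 0.001], [0.112, -0.994, 0.001], [0.001, -0.001, -1.0]]
force: [-0.5, 0.4, -2.0]
opening: 0.205
```

```bash
python3 -c "
from h import *
plan([.589-.1106*.127,.03,.152],6.3,5);print(bot.read_state()['moment'])"
```

```text
t 13.7 pos [ 0.5786 -0.0168  0.1519] force [-0.497   0.3799 -2.0076] op 0.20540904893402212 rows 5
slide [[0.3, -9, 0.0], [0.3, -9, -0.0], [0.3, -9, -0.0], [0.3, -9, -0.0], [0.3, -9, -0.0]]
twist each [-0.    -0.     0.001] x 5
[-0.0338  0.0046 -0.0432]
```

Call:
carry_out:
  grip: [-0.9,-0.9,-0.9,-0.9,-0.9,-0.9]
  slide:
    - [0.3,-10,0]
    - [0.3,-10,0]
    - [0.3,-10,0]
    - [0.3,-10,0]
    - [0.3,-10,0]
    - [0,0,0]
  twist:
    - [0,0,0]
    - [0,0,0]
    - [0,0,0]
    - [0,0,0]
    - [0,0,0]
    - [0,0,0]

```text
time_s: 14.3
position: [0.5743, 0.0375, 0.152]
tcp_rot: [[0.994, 0.112, 0.001], [0.112, -0.994, 0.001], [0.001, -0.001, -1.0]]
force: [-0.4, -0.5, -1.0]
opening: 0.206
```

```bash
python3 -c "
from h import *
c=bot.capture('scene');save('s11.png',c['color'][90:300,180:380],2.8)
plan([.575,.04,.24],6.3)"
```

```text
t 14.35 pos [0.5746 0.0369 0.1521] force [ 0.0993 -0.287  -1.4057] op 0.20199955813045276 rows 2
slide [[0.5, -1.5, -44], [0.4, -1.5, -44]]
twist each [-0.    -0.001  0.001] x 2
```

View pics/s11.png

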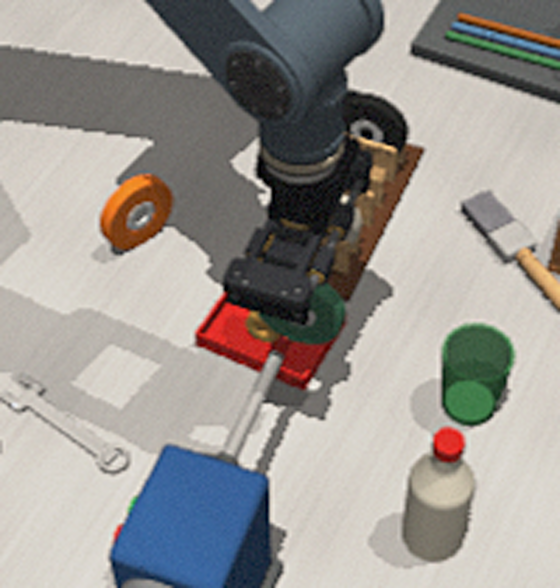

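The wheel is clear of the spindle and held level, with the collar still in the tray. Next I'll raise it above the other wheels and carry it to the rack.

Call:
carry_out:
  grip: [-0.9,-0.9,-0.9,-0.9]
  slide:
    - [0,-1,-25]
    - [0,-1,-35]
    - [0,-1,-35]
    - [0,0,0]
  twist:
    - [0,0,0]
    - [0,0,0]
    - [0,0,0]
    - [0,0,0]

```text
time_s: 14.75
position: [0.5738, 0.0389, 0.2486]
tcp_rot: [[0.994, 0.112, -0.002], [0.112, -0.994, -0.0], [-0.002, 0.0, -1.0]]
force: [1.2, 0.0, -1.5]
opening: 0.206
```

```bash
python3 -c "
from h import *
plan([.508,.278,.25],4.2,9)"
```

```text
t 14.75 pos [0.5738 0.0389 0.2486] force [ 1.1968  0.0484 -1.523 ] op 0.2058483547174861 rows 9
slide [[-4, -27, -0.1], [-4, -27, -0.2], [-5, -27, -0.2], [-5, -27, -0.2], [-5, -27, -0.2], [-5, -27, -0.2], [-5, -27, -0.2], [-5, -27, -0.2], [-5, -27, -0.2]]
twist each [0.    0.    0.004] x 9
```

Call:
carry_out:
  grip: [-0.9,-0.9,-0.9,-0.9,-0.9,-0.9,-0.9,-0.9,-0.9,-0.9,-0.9]
  slide:
    - [-4,-15,0]
    - [-4,-27,0]
    - [-5,-27,0]
    - [-5,-27,0]
    - [-5,-27,0]
    - [-5,-27,0]
    - [-5,-27,0]
    - [-5,-27,0]
    - [-5,-20,0]
    - [0,-10,0]
    - [0,0,0]
  twist:
    - [0,0,0.004]
    - [0,0,0.004]
    - [0,0,0.004]
    - [0,0,0.004]
    - [0,0,0.004]
    - [0,0,0.004]
    - [0,0,0.004]
    - [0,0,0.004]
    - [0,0,0.004]
    - [0,0,0]
    - [0,0,0]

```text
time_s: 15.85
position: [0.4923, 0.2794, 0.2336]
tcp_rot: [[0.997, 0.069, -0.033], [0.069, -0.998, -0.004], [-0.033, 0.002, -0.999]]
force: [0.4, -0.6, -2.0]
opening: 0.206
```

```bash
cat > rk.py <<'E'
from h import *
import sys
plan([.508,.278,.16],4.2)
c=bot.capture("wrist");P=pts(c);save(sys.argv[1],c["color"],1.4)
hsv=cv2.cvtColor(c["color"],cv2.COLOR_RGB2HSV).astype(int)
ok=c["depth"]>0;X,Y,Z=[P[...,i] for i in range(3)]
m=ok&(Z>.05)&(Z<.068)&(X>.44)&(X<.58)&(Y>.13)&(Y<.42)&(hsv[...,1]>60)
n,l,st,ce=cv2.connectedComponentsWithStats(m.astype(np.uint8))
for i in range(1,n):
    if st[i,4]<40: continue
    p=P[l==i];print("plate",st[i],np.median(p,0),"fit",np.polyfit(p[:,0],p[:,1],1),np.percentile(p,[3,97],axis=0).ravel())
m=ok&(hsv[...,0]>65)&(hsv[...,0]<95)&(hsv[...,1]>70)&(abs(Y-.278)<.05)&(Z>.06)
p=P[m];print("green",len(p),np.percentile(p,[1,50,99],axis=0).ravel(),np.polyfit(p[:,0],p[:,1],1))
m=ok&(hsv[...,1]<60)&(Z>.09)&(Z<.12)&(X>.44)&(X<.58)&(Y>.17)&(Y<.23);p=P[m];print("white",len(p),np.percentile(p,[2,50,98],axis=0).ravel() if len(p) else 0)
E
python3 rk.py w12.png
```

```text
t 15.85 pos [0.4923 0.2794 0.2336] force [ 0.4332 -0.6308 -2.0109] op 0.20573560400520174 rows 2
slide [[9, 1.2, 37], [8, 1.2, 37]]
twist each [ 0.001  0.017 -0.002] x 2
plate [195 137   7  34  94] [0.5343 0.3771 0.0621] fit [-0.0477  0.4022] [0.5094 0.3743 0.0587 0.5422 0.3793 0.0643]
plate [227 137  11  70 503] [0.5079 0.3375 0.0612] fit [0.0665 0.3042] [0.4678 0.3323 0.0516 0.5436 0.3441 0.0638]
plate [262 137  10  69 453] [0.5218 0.299  0.0613] fit [0.0073 0.2951] [0.4758 0.294  0.0516 0.547  0.3039 0.0636]
plate [292 137  10  69 461] [0.5245 0.2637 0.0614] fit [0.1244 0.1989] [0.4777 0.2575 0.0514 0.5489 0.2702 0.0638]
plate [327 137  10  70 499] [0.516  0.2237 0.0613] fit [0.0675 0.1887] [0.476  0.2171 0.0518 0.5511 0.2289 0.0638]
plate [362 137   7  24  71] [0.5484 0.1885 0.0624] fit [0.2351 0.0598] [0.533  0.1851 0.0581 0.5549 0.192  0.0642]
green 2021 [0.463  0.2719 0.2268 0.5059 0.281  0.2521 0.5319 0.2893 0.2561] [0.0824 0.2396]
white 1375 [0.481  0.1968 0.0907 0.5183 0.2076 0.1038 0.5487 0.2161 0.1092]
```

View pics/w12.png

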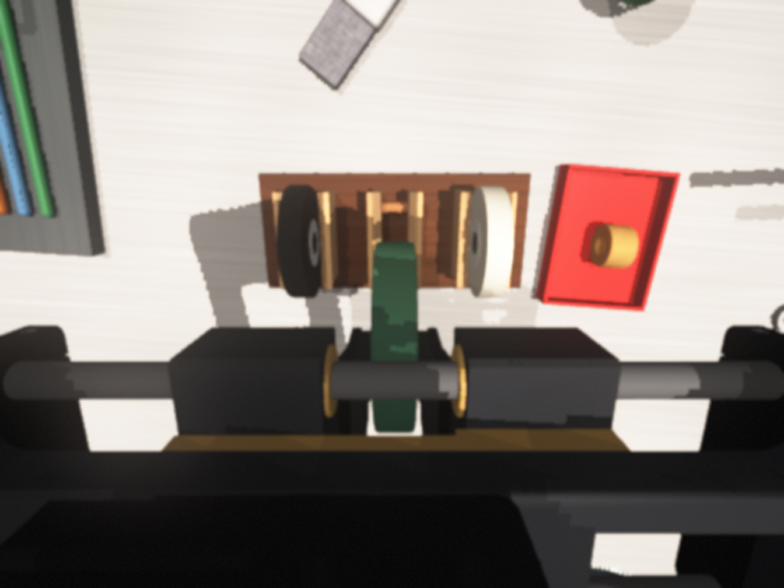

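The wheel lines up with the empty middle slot, whose plates are at (373,215) and (416,215). The collar lies at (613,246) in the tray. Levelling and descending.

Call:
carry_out:
  grip: [-0.9,-0.9,-0.9,-0.9,-0.9]
  slide:
    - [7,0,5]
    - [6,0,10]
    - [2,0,15]
    - [0,0,0]
    - [0,0,0]
  twist:
    - [0.001,0.017,0]
    - [0.001,0.017,0]
    - [0,0,0]
    - [0,0,0]
    - [0,0,0]

```text
time_s: 16.4
position: [0.5103, 0.2747, 0.2007]
tcp_rot: [[0.998, 0.062, 0.004], [0.062, -0.998, -0.002], [0.004, 0.002, -1.0]]
force: [0.3, -0.1, -1.8]
opening: 0.203
```

```bash
sed -i 's/plan(.*/plan([.508,.280,.155],4)/' rk.py; python3 rk.py w13.png
```

```text
t 16.4 pos [0.5103 0.2747 0.2007] force [ 0.322  -0.093  -1.7851] op 0.20303818554756128 rows 2
slide [[-1.1, -2.8, 23], [-1.0, -2.7, 23]]
twist each [ 0.001 -0.002 -0.004] x 2
plate [217 161  12  73 545] [0.5086 0.3379 0.0616] fit [0.0661 0.3049] [0.4695 0.333  0.0511 0.5435 0.3449 0.0637]
plate [255 161  11  75 707] [0.5125 0.2984 0.0604] fit [0.0579 0.2689] [0.4719 0.2934 0.0517 0.5465 0.3043 0.0638]
plate [287 161  11  16 132] [0.5447 0.2667 0.0596] fit [0.0256 0.2528] [0.5381 0.2617 0.0507 0.5502 0.2718 0.0636]
plate [325 161  11  73 565] [0.5162 0.2246 0.0613] fit [0.0692 0.1886] [0.477  0.2178 0.0522 0.5513 0.2297 0.0637]
plate [362 161   8  28  93] [0.5487 0.1891 0.0617] fit [0.2264 0.0653] [0.5305 0.1855 0.059  0.5555 0.1932 0.0639]
plate [182 162   8  19  68] [0.5377 0.3778 0.062 ] fit [-0.1408  0.4534] [0.5261 0.3751 0.0581 0.5427 0.3804 0.0637]
green 2341 [0.4807 0.2679 0.1959 0.5252 0.2774 0.2188 0.5498 0.2856 0.2236] [0.0828 0.234 ]
white 1468 [0.4909 0.1982 0.0911 0.5216 0.2087 0.1047 0.5487 0.217  0.109 ]
```

Call:
carry_out:
  grip: [-0.9,-0.9,-0.9,-0.9,-0.9]
  slide:
    - [-1,-3,15]
    - [-1,-2.5,20]
    - [0,0,10]
    - [0,0,0]
    - [0,0,0]
  twist:
    - [0.001,-0.002,-0.004]
    - [0.001,-0.002,-0.004]
    - [0,0,0]
    - [0,0,0]
    - [0,0,0]

```text
time_s: 16.95
position: [0.5116, 0.2792, 0.1582]
tcp_rot: [[0.998, 0.068, 0.007], [0.068, -0.998, 0.001], [0.007, -0.001, -1.0]]
force: [0.1, 0.3, -2.8]
opening: 0.202
```

```bash
sed -i 's/plan(.*/plan([.508,.280,.125],4)/' rk.py; python3 rk.py w14.png
```

```text
t 16.95 pos [0.5116 0.2792 0.1582] force [ 0.1423  0.3383 -2.7712] op 0.20237492154842587 rows 1
slide [[-4, -1.0, 33]]
twist each [-0.001 -0.007 -0.002] x 1
plate [172 167   9  20  72] [0.5392 0.3783 0.0623] fit [-0.1706  0.47  ] [0.529  0.3753 0.0588 0.5432 0.3804 0.0642]
plate [213 167  12  67 591] [0.5164 0.3388 0.0616] fit [0.0638 0.3062] [0.4861 0.3341 0.051  0.5452 0.3451 0.0639]
plate [256 167  12  69 637] [0.5226 0.2999 0.0615] fit [0.0387 0.2799] [0.488  0.2961 0.053  0.5478 0.3049 0.064 ]
plate [294 167  12  69 491] [0.526  0.2635 0.062 ] fit [0.1082 0.2071] [0.491  0.2592 0.054  0.5504 0.2698 0.0639]
plate [337 167  12  67 589] [0.5241 0.2256 0.0615] fit [0.0693 0.1888] [0.4937 0.2188 0.0512 0.5527 0.2301 0.064 ]
plate [381 167   9  18  75] [0.5524 0.1895 0.062 ] fit [0.2874 0.0312] [0.5431 0.1869 0.0578 0.556  0.1928 0.0638]
green 2818 [0.4828 0.2723 0.1518 0.5297 0.2816 0.1754 0.5523 0.2903 0.1813] [0.0694 0.2451]
white 1566 [0.5096 0.1992 0.0907 0.5297 0.2098 0.1039 0.5499 0.2174 0.1092]
```

View pics/w14.png

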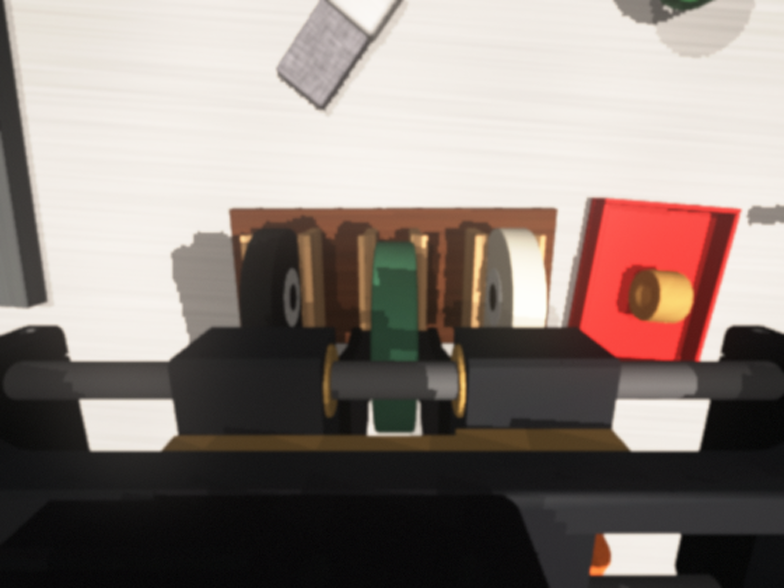

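The wheel and slot centres agree within 0.5 mm. Continuing down into the mouth.

Call:
carry_out:
  grip: [-0.9,-0.9,-0.9,-0.9,-0.9]
  slide:
    - [-2,0,10]
    - [-2,0,10]
    - [-1,0,8]
    - [0,0,0]
    - [0,0,0]
  twist:
    - [0,-0.004,-0.001]
    - [0,-0.004,-0.001]
    - [0,0,0]
    - [0,0,0]
    - [0,0,0]

```text
time_s: 17.5
position: [0.5073, 0.2791, 0.1295]
tcp_rot: [[0.998, 0.07, 0.002], [0.07, -0.998, 0.002], [0.002, -0.002, -1.0]]
force: [-0.1, 1.1, -2.2]
opening: 0.206
```

```bash
sed -i 's/plan(.*/plan([.508,.280,.105],4)/' rk.py; python3 rk.py w15.png
```

```text
t 17.5 pos [0.5073 0.2791 0.1295] force [-0.0614  1.144  -2.2206] op 0.20562505747352663 rows 1
slide [[0.7, -0.8, 25]]
twist each [-0.002 -0.002  0.   ] x 1
plate [158 165  10  14  59] [0.5401 0.378  0.0621] fit [-0.2751  0.5267] [0.5339 0.3761 0.0591 0.543  0.3805 0.0642]
plate [205 165  13  69 673] [0.5191 0.3385 0.0614] fit [0.0639 0.3059] [0.4908 0.3343 0.0509 0.5449 0.3452 0.0638]
plate [253 165  14  71 846] [0.5234 0.2994 0.0607] fit [0.0499 0.2735] [0.4928 0.2951 0.0518 0.5474 0.3047 0.0638]
plate [295 165  14  71 722] [0.5269 0.2645 0.0613] fit [0.0986 0.2128] [0.4957 0.2596 0.0528 0.5498 0.2706 0.0639]
plate [344 165  14  69 672] [0.5271 0.2261 0.0614] fit [0.0709 0.1881] [0.4988 0.2191 0.0509 0.5526 0.2301 0.0638]
plate [395 166   9  15  59] [0.5531 0.1897 0.0622] fit [ 0.3747 -0.0174] [0.5467 0.1868 0.0579 0.5556 0.1926 0.0639]
plate [359 207   3  18  44] [0.5139 0.2163 0.0632] fit [0.071  0.1798] [0.5075 0.2155 0.0584 0.5203 0.2168 0.0671]
green 2116 [0.478  0.272  0.1251 0.5206 0.2815 0.1482 0.5468 0.2899 0.1526] [0.0877 0.2361]
white 1833 [0.5147 0.1992 0.0906 0.5318 0.21   0.1028 0.5496 0.2174 0.1089]
```

Call:
carry_out:
  grip: [-0.9,-0.9,-0.9,-0.9]
  slide:
    - [0.5,-0.4,8]
    - [0.5,0,8]
    - [0,0,6]
    - [0,0,0]
  twist:
    - [-0.001,-0.001,0]
    - [-0.001,-0.001,0]
    - [0,0,0]
    - [0,0,0]

```text
time_s: 17.95
position: [0.5088, 0.2798, 0.106]
tcp_rot: [[0.998, 0.07, 0.001], [0.07, -0.998, -0.0], [0.001, 0.0, -1.0]]
force: [0.2, -0.3, -2.7]
opening: 0.205
```

```bash
python3 -c "
from h import *
plan([.508,.280,.09],4)"
```

```text
t 17.95 pos [0.5088 0.2798 0.106 ] force [ 0.1951 -0.3291 -2.682 ] op 0.2050864239428548 rows 1
slide [[-0.8, -0.3, 16]]
twist each [ 0.    -0.001  0.   ] x 1
```

Call:
carry_out:
  grip: [-0.9,-0.9,-0.9,-0.9,-0.9]
  slide:
    - [-0.5,0,6]
    - [0,0,6]
    - [0,0,3]
    - [0,0,0]
    - [0,0,0]
  twist:
    - [0,0,0]
    - [0,0,0]
    - [0,0,0]
    - [0,0,0]
    - [0,0,0]

```text
time_s: 18.45
position: [0.5083, 0.2797, 0.0893]
tcp_rot: [[0.998, 0.07, 0.0], [0.07, -0.998, -0.0], [0.0, 0.0, -1.0]]
force: [0.0, 0.4, -1.8]
opening: 0.207
```

Call:
carry_out:
  grip: [-0.9,-0.9,-0.9]
  slide:
    - [0,0,1.5]
    - [0,0,1]
    - [0,0,0]
  twist:
    - [0,0,0]
    - [0,0,0]
    - [0,0,0]

```text
time_s: 18.75
position: [0.5087, 0.2799, 0.0872]
tcp_rot: [[0.998, 0.07, 0.001], [0.07, -0.998, 0.0], [0.001, 0.0, -1.0]]
force: [-0.7, 0.3, -1.6]
opening: 0.205
```

Call:
carry_out:
  grip: [-0.9,-0.9,-0.9]
  slide:
    - [0,0,1]
    - [0,0,1]
    - [0,0,0]
  twist:
    - [0,0,0]
    - [0,0,0]
    - [0,0,0]

```text
time_s: 19.05
position: [0.5092, 0.28, 0.0856]
tcp_rot: [[0.998, 0.07, 0.003], [0.07, -0.998, 0.0], [0.003, -0.0, -1.0]]
force: [-0.0, 0.1, -1.6]
opening: 0.203
```

Call:
carry_out:
  grip: [-0.9,-0.9,-0.9]
  slide:
    - [-0.3,0,1]
    - [0,0,1]
    - [0,0,0]
  twist:
    - [0,-0.001,0]
    - [0,-0.001,0]
    - [0,0,0]

```text
time_s: 19.35
position: [0.5103, 0.2802, 0.0849]
tcp_rot: [[0.998, 0.07, 0.004], [0.07, -0.998, 0.001], [0.004, -0.001, -1.0]]
force: [0.4, 0.0, -1.4]
opening: 0.202
```

Call:
carry_out:
  grip: [-0.9,-0.9,-0.9]
  slide:
    - [-1.5,0,1.5]
    - [0,0,1]
    - [0,0,0]
  twist:
    - [0,-0.004,0]
    - [0,0,0]
    - [0,0,0]

```text
time_s: 19.65
position: [0.511, 0.2804, 0.0845]
tcp_rot: [[0.997, 0.071, 0.004], [0.071, -0.997, 0.001], [0.005, -0.001, -1.0]]
force: [-0.1, -0.7, -2.0]
opening: 0.203
```

```bash
sed -i 's/plan(.*/plan([.508,.280,.084],4)/' rk.py; python3 rk.py w16.png | grep -v plate
python3 - <<'E'
from h import *
c=bot.capture("scene");save("s16.png",c["color"][80:240,220:380],3.6)
E
```

```text
t 19.65 pos [0.511  0.2804 0.0845] force [-0.1435 -0.6941 -2.0061] op 0.20278881450970662 rows 1
slide [[-3.0, 0.2, 0.5]]
twist each [-0.001 -0.005  0.001] x 1
green 2106 [0.4815 0.2734 0.0803 0.5242 0.2833 0.103  0.5503 0.2915 0.1075] [0.0967 0.2327]
white 1876 [0.526  0.1996 0.0904 0.5391 0.2086 0.0998 0.5501 0.2177 0.107 ]
```

View pics/w16.png

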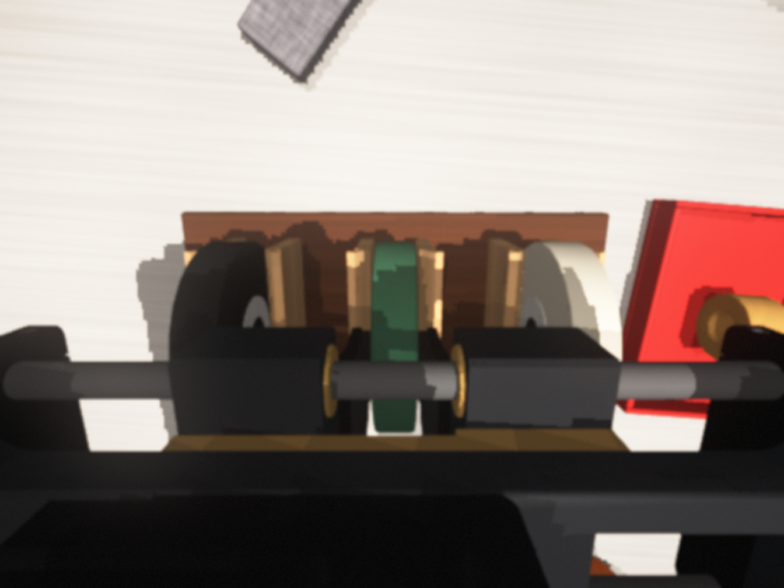

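View pics/s16.png

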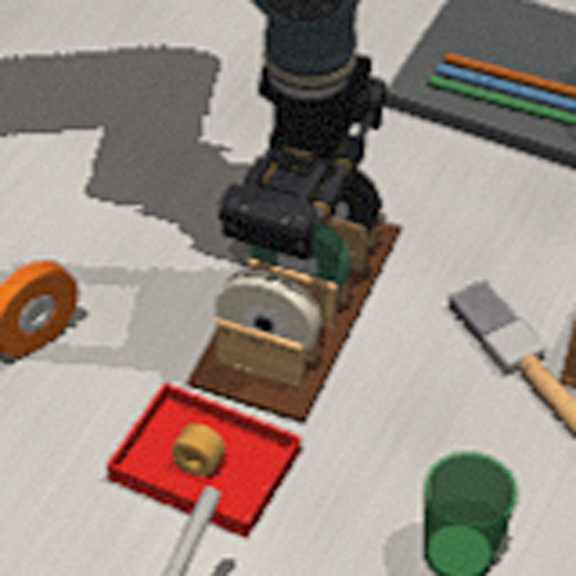

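The wheel is in the slot and its rim top is at z≈0.1075, against 0.108 expected when seated. I'll nudge x back and lower until I feel contact.

Call:
carry_out:
  grip: [-0.9,-0.9,-0.9,-0.9,-0.9]
  slide:
    - [-1.5,0,0]
    - [-1.5,0,0.5]
    - [0,0,1]
    - [0,0,1]
    - [0,0,0]
  twist:
    - [0,-0.003,0]
    - [0,-0.003,0]
    - [0,0,0]
    - [0,0,0]
    - [0,0,0]

```text
time_s: 20.25
position: [0.5107, 0.2805, 0.0845]
tcp_rot: [[0.997, 0.071, 0.004], [0.071, -0.997, 0.002], [0.004, -0.002, -1.0]]
force: [0.7, -0.9, -0.9]
opening: 0.204
```

Call:
carry_out:
  grip: [-0.9,-0.9,-0.9]
  slide:
    - [-2.5,0,2]
    - [-1,0,2]
    - [0,0,0]
  twist:
    - [0,-0.005,0]
    - [0,0,0]
    - [0,0,0]

```text
time_s: 20.55
position: [0.5106, 0.2806, 0.0847]
tcp_rot: [[0.997, 0.072, 0.007], [0.072, -0.997, 0.003], [0.007, -0.002, -1.0]]
force: [0.3, -1.0, -2.0]
opening: 0.201
```

```bash
python3 -c "
from h import *
s=bot.read_state()
for k in ('joint_positions','qvel','tau','force','moment'):print(k,s[k])"
```

```text
joint_positions [ 17.7914  37.6603  95.0562   0.0289  46.8514 103.6362]
qvel [-0.0439 -0.4047 -0.0346  0.1338  0.8124 -0.0634]
tau [ -0.0261 -45.2252 -12.3516  -0.0145  -0.0798   0.001 ]
force [ 0.2588 -1.036  -1.964 ]
moment [0.0648 0.0021 0.0228]
```

Call:
carry_out:
  grip: [-0.9]
  slide:
    - [-1,0,2]
  twist:
    - [0,-0.004,0]

```text
time_s: 20.65
position: [0.5109, 0.2807, 0.0842]
tcp_rot: [[0.997, 0.072, 0.006], [0.072, -0.997, 0.003], [0.006, -0.003, -1.0]]
force: [-0.1, -1.2, 19.9]
opening: 0.203
```

With 2 mm of push the vertical force jumps to about 20 N, so the wheel is seated on the bars. Opening gently and backing out.

Call:
carry_out:
  grip: [-0.9,-0.5,-0.3,-0.2,-0.1,-0.1,-0.1,-0.1,-0.1]
  slide:
    - [0,0,0]
    - [0,0,0]
    - [0,0,0]
    - [0,0,0]
    - [0,0,0]
    - [0,0,0]
    - [0,0,-15]
    - [0,0,-30]
    - [0,0,-40]
  twist:
    - [0,0,0]
    - [0,0,0]
    - [0,0,0]
    - [0,0,0]
    - [0,0,0]
    - [0,0,0]
    - [0,0,0]
    - [0,0,0]
    - [0,0,0]

```text
time_s: 21.55
position: [0.5028, 0.2787, 0.162]
tcp_rot: [[0.997, 0.072, -0.018], [0.072, -0.997, -0.003], [-0.019, 0.002, -1.0]]
force: [0.1, 0.6, -0.2]
opening: 0.444
```

Call:
carry_out:
  grip: [0,0,0,0]
  slide:
    - [0,0,-45]
    - [-35,0,-45]
    - [-35,0,-20]
    - [0,0,0]
  twist:
    - [0,0,0]
    - [0,0,0]
    - [0,0,0]
    - [0,0,0]

```text
time_s: 21.95
position: [0.4411, 0.2751, 0.2755]
tcp_rot: [[0.997, 0.07, -0.009], [0.07, -0.998, 0.0], [-0.009, -0.001, -1.0]]
force: [0.8, -0.2, 0.4]
opening: 0.498
```

```bash
python3 rk.py w17.png
python3 - <<'E'
from h import *
for n,b in(("scene",(80,240,220,380)),("top",(180,270,100,290))):
    c=bot.capture(n);save(n+"17.png",c["color"][b[0]:b[1],b[2]:b[3]],3.6);P=pts(c)
    hsv=cv2.cvtColor(c["color"],cv2.COLOR_RGB2HSV).astype(int)
    m=(c["depth"]>0)&(hsv[...,0]>65)&(hsv[...,0]<95)&(hsv[...,1]>70)&(P[...,1]>.24)&(P[...,1]<.32)&(abs(P[...,0]-.51)<.07)&(P[...,2]>.03)
    p=P[m];print(n,len(p),np.percentile(p,[1,50,99],axis=0).ravel() if len(p) else "")
E
```

```text
t 21.95 pos [0.4411 0.2751 0.2755] force [ 0.816  -0.2031  0.3806] op 0.4981010394095812 rows 5
slide [[14, 0.0, 38], [14, 0.0, 38], [14, -0.0, 38], [14, -0.0, 38], [13, -0.0, 38]]
twist each [-0.     0.002  0.   ] x 5
plate [202  97  10  66 155] [0.5083 0.3768 0.0616] fit [0.0661 0.3429] [0.4667 0.3712 0.0597 0.5445 0.3805 0.0632]
plate [232  97   9  66 449] [0.5096 0.3384 0.0607] fit [0.0655 0.3055] [0.4707 0.3333 0.0511 0.5456 0.3453 0.0635]
plate [264  97   9  66 560] [0.5129 0.2984 0.0595] fit [0.068  0.2636] [0.474  0.2925 0.0509 0.5486 0.3044 0.0633]
plate [291  97   9  66 555] [0.5141 0.2647 0.0597] fit [0.062  0.2328] [0.4759 0.2588 0.0508 0.5504 0.2703 0.0632]
plate [323  97  10  66 444] [0.5176 0.2245 0.0606] fit [0.0657 0.1903] [0.4791 0.218  0.0513 0.5536 0.2299 0.0633]
plate [356  97   6  24  61] [0.5509 0.1889 0.0612] fit [0.2038 0.0769] [0.5334 0.1858 0.0595 0.5578 0.1923 0.0631]
plate [353 139   6  25  59] [0.4873 0.1846 0.0617] fit [-0.0324  0.2006] [0.4795 0.1825 0.0599 0.5063 0.187  0.0634]
green 790 [0.4796 0.2735 0.0922 0.5131 0.2819 0.1043 0.5442 0.2902 0.108 ] [0.0654 0.2483]
white 1161 [0.4839 0.1976 0.0907 0.5184 0.208  0.1035 0.551  0.217  0.1084]
scene 330 [0.4416 0.2452 0.0532 0.5074 0.271  0.0921 0.5512 0.3118 0.5009]
top 89 [0.4413 0.2408 0.0407 0.5277 0.2725 0.0993 0.5501 0.2867 0.4875]
```

View pics/w17.png

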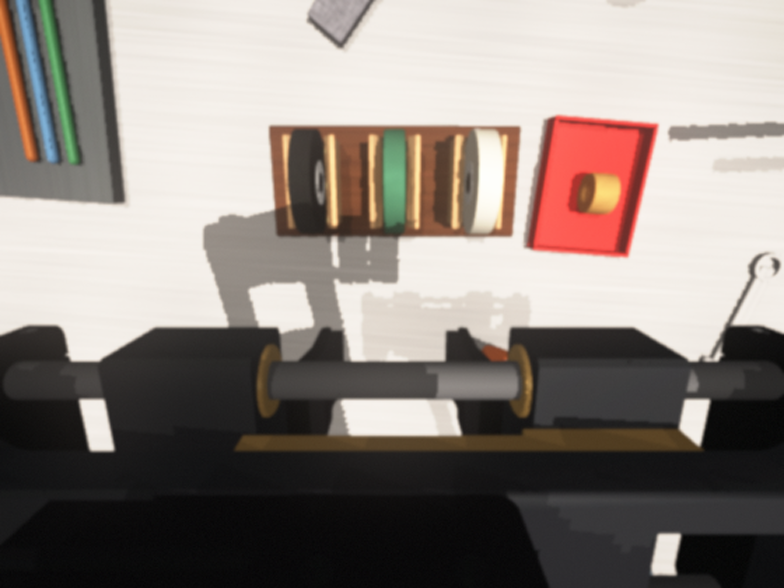

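View pics/scene17.png

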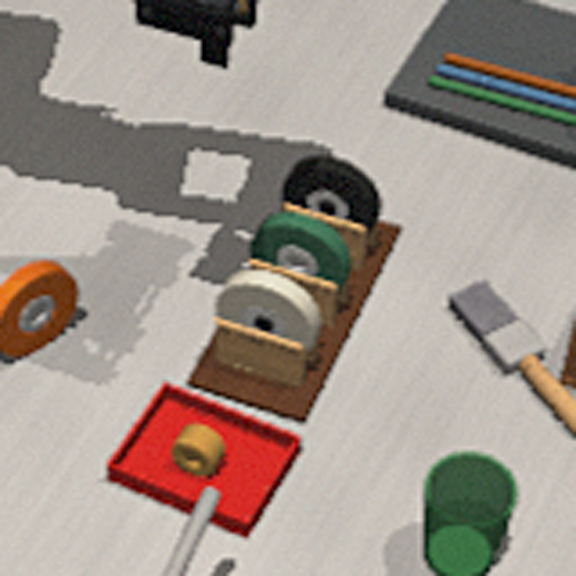

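The green wheel stands in the middle cradle. Its rim top is at z≈0.108, level with the white wheel's 0.1084, and it is within about 1 mm of the slot centre. The collar lies in the tray at (600,193) and the gripper is clear, so I'm handing in.

```bash
python3 -c "
from h import *
print(bot.hand_in())"
```

```text
the job is handed in; nothing more can be done
None
```

The job is handed in at about 22 s of the 67 s allowed; the interface gives no verdict. The brass collar lies in the red tray, and the green wheel stands in the empty middle cradle of the rack.

**Collar:** I gripped it across its diameter, slid it off the spindle and lowered it until the force showed it resting on the tray floor, then let go. In the last pictures it lies inside the rim.

**Wheel:** I gripped it by its faces at the rim, slid it clear of the spindle and lifted it over the white wheel. I lowered it into the slot until it rested on the bars. A test push then met about 20 N, and I released it.

**Last checks (wrist camera):**
- **Height:** the green wheel's rim top is at about 0.108 m, matching the seated white wheel.
- **Position:** its centre is within about 1 mm of the slot middle, and it is parallel to the plates.
- **Surroundings:** the gripper was clear of everything. The other objects were not measured again; those in the final pictures look unmoved.

**Disagreements:** the top camera read about 2.5 mm off from the wrist camera in y, so I used the wrist camera for the final alignment. The final green-pixel readings from the scene and top cameras also included pixels that weren't the wheel, so I left them out.

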